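# Empty the tree-light power box before storage

### The job

Empty the tree-light power box: with the screwdriver, turn both slotted cam fasteners a quarter turn anticlockwise to free the access panel, then lift the panel off by its handle and hang it by the handle across both prongs of the double hook. Then take every battery stick out of the box and lay it flat in the sorting tray, long sticks in the longer compartment and short ones in the shorter. Leave the screwdriver standing in its holder, do not force the panel out from under shut cams or turn the cams with the fingers, and leave the decorations, glue pot, tape and mug where they are.

Things in the scene. Friction and masses are not known exactly. Their poses are not given: they have to be found in the camera images.
- power_box: Fixed grey power box, 160 (own x) x 256 (own y) x 70 mm high; origin at the centre of its underside. Under the panel is an open well 140 (x) x 180 (y) mm, 35 mm deep (floor 35 mm above the table). In it the battery sticks lie flat, lengthwise along box y, in up to four bays at about x = +-33, y = +-44 mm.
- cam_left_slot (a point): Centre of the top of the left slotted cam fastener, at box (0, +111) mm, 87.5 mm above the table. Brass head about 26 mm across; slot right across it, 6 mm wide, 7 mm deep, open at both ends, along this point's own y (the point turns with the cam). Below the head a lobe along the slot direction reaches 24 mm from the axis and, while shut, lies over the panel's edge, 15 mm from the axis.
- cam_right_slot (a point): The same on the right fastener, at box (0, -111) mm.
- cam_left (a joint): Turn of the left cam, rad: 0 = shut (lobe pointing over the panel), grows anticlockwise seen from above, end stop at 1.6; clear of the panel from about 1.1. Needs about 0.06 N m and stays where it is left. Starts between 0 and 0.3.
- cam_right (a joint): Turn of the right cam, likewise: 0 = shut, grows anticlockwise seen from above, end stop 1.6.
- panel_handle (a point): Middle of the grip bar of the arched handle of the loose access panel: aluminium plate 152 (own x) x 192 (y) x 5 mm, about 0.28 kg, lying on the box rim. The bar runs along y, 130 mm long, 12 mm wide (x), 10 mm high, its centre 60 mm above the plate's underside, on two legs at y = +-60 mm, 10 mm thick: the opening under it is 110 mm wide and 50 mm high.
- hook (a point): Hanging place on the double hook: midway between its two prongs, at the height of their upper side, 194 mm above the table. Axes are the stand's. The handle goes over the turned-up ends by moving along +x with the bar above them; lowered, the bar rests across both prongs, its centre 5 mm above this point.
- hook_stand: Fixed steel stand, origin on the table under the hook point. Two level 8 mm prongs at y = +-30 mm run from the crossbar (front face at x = +119 mm) toward -x to x = -40 mm, then turn up to end at x = -52 mm, 18 mm above their upper side. Post at x = +125 mm, top 197 mm above the table; foot plate 12 mm high. Between the prongs there is room for fingers.
- tray: Loose plywood sorting tray, 155 (own x) x 140 (own y) mm, about 0.7 kg, origin at the centre of its underside, floor 5 mm thick, walls 5 mm thick and 20 mm high in all; one divider at x = +14 mm makes two compartments.
- tray_long (a point): Middle of the floor of the longer compartment (84 mm along tray x, 130 mm along tray y), for long sticks lying along x.
- tray_short (a point): Middle of the floor of the shorter compartment (56 mm along tray x, 130 mm along tray y), for short sticks; a long stick cannot lie along x in it.
- screwdriver_grip (a point): Middle of the black handle of a loose screwdriver standing upright, blade down, in its holder; 0.1 kg. Handle 26 x 26 x 70 mm (own x, y, z), square in section, a small cap on top, a 31 mm square collar, 4 mm high, below it, then an 8 mm shaft. Blade tip 105 mm below this point; the flat blade is 18 mm wide along own y, 2.5 mm thick along own x, 12 mm high.
- holder_mouth (a point): Centre of the mouth of the screwdriver's fixed wooden holder, 75 mm high, 60 mm square, with a 22 mm square well right through; axes are the holder's. The collar rests on the mouth: then the grip point is 35 mm above the mouth and the tip 70 mm below.
- stick_long_1_mid (a point): Centre of a long battery stick: grey block 66 mm long (own y), 22 mm square in section, 79 g. May be absent.
- stick_long_2_mid (a point): Centre of a long battery stick: grey block 66 mm long (own y), 22 mm square in section, 79 g. May be absent.
- stick_short_1_mid (a point): Centre of a short battery stick: grey block 40 mm long (own y), 22 mm square in section, 48 g. May be absent.
- stick_short_2_mid (a point): Centre of a short battery stick: grey block 40 mm long (own y), 22 mm square in section, 48 g. May be absent.
- pine_cone_1: Bystander: a pine cone, not to be disturbed; 52 mm across, 60 mm high; origin under its centre.
- pine_cone_2: Bystander: a pine cone, not to be disturbed; 52 mm across, 60 mm high; origin under its centre.
- glue_pot: Bystander: a glue pot, not to be disturbed; 48 mm across, 85 mm high; origin under its centre.
- paper_ring: Bystander: a red ring of a paper chain, not to be disturbed; 72 mm across, 22 mm high; origin under its centre.
- mug: Bystander: a blue mug, not to be disturbed; 76 mm across plus handle, 85 mm high; origin under its centre.
- bauble: Bystander: a brass bauble, not to be disturbed; 60 mm across, 66 mm high; origin under its centre.
- tape_roll: Bystander: a roll of tape, not to be disturbed; 90 mm across, 24 mm high; origin under its centre.
Mind the look-alikes: they are no part of the job. What is shaped like the part that bears panel_handle but brown or pink is not meant. Leave any red look-alike of the part that bears screwdriver_grip alone.

How it is judged (in metres and radians):
On the way, in this order (a step that is already met when the one before it is completed fails the run):
1. both cams turned at least 1.2 rad anticlockwise, the panel still on the box (value of joint each of cam_left, cam_right above 1.2 rad and z of panel_handle in the frame of power_box below 0.15 m), for 0.2 s.
2. the panel hangs by its handle bar across both prongs (x of panel_handle in the frame of hook between -0.05 and 0.06 m and y of panel_handle in the frame of hook between -0.03 and 0.03 m and z of panel_handle in the frame of hook between -0.003 and 0.015 m and angle between panel_handle's own z axis and vertical below 0.3 rad and contact force between the fingers and panel below 0.1 N), for 0.4 s.
At the end, for the whole second after the job is handed in: Both cams past 1.2 rad; panel hanging still, bar across both prongs, tilted under 0.3 rad; each stick present flat (within 0.22 rad) in the compartment of its length, centre under 40 mm above its floor; screwdriver in its holder (12 mm, 0.2 rad, handle within 15 mm of fully down) (value of joint each of cam_left, cam_right above 1.2 rad and velocity of joint each of cam_left, cam_right below 0.2 rad/s and x of panel_handle in the frame of hook between -0.05 and 0.06 m and y of panel_handle in the frame of hook between -0.03 and 0.03 m and z of panel_handle in the frame of hook between -0.003 and 0.015 m and angle between panel_handle's own z axis and vertical below 0.3 rad and linear speed of panel below 0.05 m/s and x of stick_long_1_mid in the frame of tray_long between -0.042 and 0.042 m and y of stick_long_1_mid in the frame of tray_long between -0.065 and 0.065 m and z of each of stick_long_1_mid, stick_long_2_mid in the frame of tray_long below 0.04 m and angle between each of stick_long_1_mid, stick_long_2_mid, stick_short_1_mid, stick_short_2_mid's own y axis and vertical above 1.35 rad and x of stick_long_2_mid in the frame of tray_long between -0.042 and 0.042 m and y of stick_long_2_mid in the frame of tray_long between -0.065 and 0.065 m and x of stick_short_1_mid in the frame of tray_short between -0.028 and 0.028 m and y of stick_short_1_mid in the frame of tray_short between -0.065 and 0.065 m and z of each of stick_short_1_mid, stick_short_2_mid in the frame of tray_short below 0.04 m and x of stick_short_2_mid in the frame of tray_short between -0.028 and 0.028 m and y of stick_short_2_mid in the frame of tray_short between -0.065 and 0.065 m and horizontal distance between screwdriver_grip and holder_mouth below 0.012 m and z of screwdriver_grip in the frame of holder_mouth below 0.05 m and angle between screwdriver_grip's own z axis and vertical below 0.2 rad); the robot touches nothing.
It fails at once if the panel is pulled or shifted more than 20 mm while a cam is still shut (distance of panel_handle from where it was at the start of the episode above 0.02 m and value of joint any of cam_left, cam_right below 1 rad).
It fails at once if the fingers press on a cam (over 3 N) (contact force between the fingers and cam_left above 3 N or contact force between the fingers and cam_right above 3 N).
It fails at once if a bystander is moved more than 30 mm (distance of any of pine_cone_1, pine_cone_2, glue_pot, paper_ring, mug, bauble, tape_roll from where it was at the start of the episode above 0.03 m).
Of stick_long_1, stick_long_2, stick_short_1, stick_short_2 only 2 to 4 are there at a start; the rules pass over those that are not, and their reading is None.
At some moment in a run one of tray may be knocked a few centimetres aside while the robot is not near it.
It also fails if it takes over 210 s, if anything falls off the work surface, if the arm or the gripper's body presses on something with over 40 N, if the wrist force passes 120 N, or if a joint passes its speed limit or range.

### The arm

A 6-joint arm with a two-finger parallel gripper is mounted at the origin on the work surface. World frame = base frame: x ahead of the robot, y to its left, z up, the work surface at z = 0. Lengths are in m, angles in degrees, forces in N, time in s.
With the tool pointing down it reaches from about 0.3 to 1 m from the base axis. Payload 5.1 kg.
Tool frame: the origin (TCP) lies between the finger pads; the fingertips stand tips_ahead ahead of it and the grasp point (between the pads) lies 6 mm ahead of it (tips_ahead is the distance from the TCP to the fingertips, in m); z points along the fingers, y is the line along which they close (so a half turn about z gives the same grasp; the last joint's range is limited). The gripper opens to 95 mm and grips with 3 to 60 N. Pads are 20 mm wide; open, the fingers measure 119 mm over their backs; the gripper's body (75 mm by 180 mm) begins 59 mm behind the grasp point.
Start: joints at [-74.175, 7.093, 94.555, -0, 78.352, -4.733], TCP at [0.228, -0.609, 0.24] pointing down, gripper open.
Joint ranges: [-149.61, 149.61], [-58.7, 133.49], [1.44, 155.28], [-77.14, 257.14], [18.33, 153.61], [-166.67, 166.67]. Speed limits (degrees/s): [147.25, 147.25, 180, 180, 180, 180].

### API

Orientations are given as a 3x3 rotation matrix whose columns are the frame's x, y, z axes.
In Python, from plant import * gives the robot as it stands.
- The arm moves only by the tool jog_arm, never from a script. Its argument "plan" is a list of rows, each an object with "translation": the shift along the world's x, y, z as a fraction of full scale, a list of three; "turn": the turn about the world's z as a fraction of full scale; "claw": the closure in counts, from 0 (fully open) to 255 (shut). A call has 1 to 8 rows; each row shifts and turns the commanded pose from where the row before left it; what a row does not reach is not made up. Full scale, the value 1, is 0.03 m for a shift and 4 degrees for a turn. A row lasts 1/8 s, in which the tool goes at most 62.5 mm and 10.7 degrees, less where a joint would pass 70% of its speed; a pose out of reach is approached as far as the arm can. A call with a number of a shift or a turn outside -1 to 1 is refused whole. A call with a gripper value outside its range is refused whole. The fingers move at their own pace and stop on an object; "grip_force" is the grip in N (left out, the last holds). Time passes only in rows, so rows that do not move let the fingers close. It gives the time, the measured TCP pose, the force, the opening and the grip force at its end, in the units of the state.
- get_state(): the state, without advancing time (a new reading comes with each control period).
- capture(name): name is "scene" or "top" or "wrist"; returns a dict with "pixels" (400x640x3 uint8, red, green, blue), "z_map" (400x640 float32, m along the optical axis (not along the pixel's ray), 0 where there is no reading), "vertical_fov" (degrees; the focal length in pixels is half the picture's height over the tangent of half this angle, whatever the lens; pixels are square), "cx", "cy" (the principal point, pixels), "k1" (the pictures are not rectified: a ray, as slopes to the right and down, at radius r is drawn at 1 + k1 r^2 times it, then the intrinsics apply), "R" (3x3) and "t" (3): a world point X has camera coordinates R X + t. Camera axes: x right, y down, z forward; pixel columns grow to the right and rows downward; lengths in m; the calibration is good to about 2 mm. A picture is of the moment at which its call begins.
- close_job(): hands the job in; it is judged then, once.
The state is a dict: "time_s": time; "qpos": joint angles; "qvel": joint speeds; "tau": joint torques, N m; "ee_pos": TCP position; "orientation": TCP orientation; "contact_force": force on the tool from outside, world axes, zero at the start; "ft_torque": the same for the moment, N m; "width": opening from 0.0 (shut) to 1.0 (fully open); "gripper_force": force on a finger pad.
Only numpy, scipy, OpenCV 4.12 (cv2) and the standard library are available. Lean on these libraries where they do the work, as an engineer would, in place of code of your own. Each camera call takes 0.05 s, during which the arm holds its last target. There are 200 camera calls.

## Working session

There is one attempt and no reset: what is moved stays moved. The work goes in short steps, Python scripts to look and compute and a tool call to move; the robot and the scene stay as the last step left them, time stands still between calls to the robot, and variables do not carry over. Pictures are saved under pics/ and viewed, at most 14 in all, crops included, and the job is handed in when it is done.

Besides the shell and the picture viewer there is one more tool, called in YAML: its name, and indented under it one key for each argument. jog_arm: Moves the arm, as the interface text tells. Its arguments: {"type":"object","properties":{"plan":{"type":"array","items":{"type":"object","properties":{"translation":{"type":"array","items":{"type":"number","minimum":-1,"maximum":1}},"turn":{"type":"number","minimum":-1,"maximum":1},"claw":{"type":"number"}}}},"grip_force":{"type":"number"}},"required":["plan"]}

```bash
mkdir -p pics; ls; cat > h.py <<'E'
import sys; sys.path.insert(0,'.')
from plant import *
import numpy as np, cv2, pickle
def grab(n,save=None):
    c=capture(n); pickle.dump(c,open(f'{n}.pkl','wb'))
    if save: cv2.imwrite(f'pics/{save}.png',cv2.cvtColor(c['pixels'],cv2.COLOR_RGB2BGR))
    return c
def load(n): return pickle.load(open(f'{n}.pkl','rb'))
def K(c):
    f=200/np.tan(np.radians(c['vertical_fov'])/2)
    return np.array([[f,0,c['cx']],[0,f,c['cy']],[0,0,1.]]),np.array([c['k1'],0,0,0,0.])
def ray(c,uv):
    k,d=K(c); n=cv2.undistortPoints(np.float64(uv).reshape(-1,1,2),k,d).reshape(-1,2)
    return np.c_[n,np.ones(len(n))]
def onplane(c,uv,z):
    R=np.array(c['R']);t=np.array(c['t']); d=ray(c,uv)@R; o=-R.T@t
    return o+d*((z-o[2])/d[:,2])[:,None]
def cloud(c):
    "400x640x3 world points from depth"
    v,u=np.mgrid[0:400,0:640]; r=ray(c,np.c_[u.ravel(),v.ravel()])
    p=(r*c['z_map'].reshape(-1,1)-np.array(c['t']))@np.array(c['R'])
    p[c['z_map'].ravel()==0]=np.nan
    return p.reshape(400,640,3)
def proj(c,X):
    k,d=K(c); return cv2.projectPoints(np.float64(X).reshape(-1,1,3),cv2.Rodrigues(np.array(c['R']))[0],np.float64(c['t']),k,d)[0].reshape(-1,2)
E
python3 - <<'E'
from h import *
for n in('top','scene'):
    c=grab(n,n+'0'); print(n,c['vertical_fov'],c['k1'],-np.array(c['R']).T@c['t'],np.array(c['R']).round(2).tolist(),(c['z_map']>0).mean())
s=get_state();print(s)
E
```

```text
pics
top 56.12027523526909 -0.05752838657678896 [ 0.28362296 -0.0213042   1.32866285] [[0.02, -1.0, -0.0], [-0.99, -0.02, -0.17], [0.17, 0.01, -0.99]] 0.99615625
scene 48.030452797249076 -0.0151592555199668 [1.25641259 0.55080363 1.24666727] [[-0.59, 0.8, 0.0], [0.62, 0.46, -0.64], [-0.52, -0.38, -0.77]] 0.9956796875
{'time_s': 0.1, 'qpos': array([-7.41764476e+01,  7.12964887e+00,  9.46238171e+01, -3.64084923e-03,
        7.83518295e+01, -4.73274711e+00]), 'qvel': array([-0.07878933, -0.04843357, -0.16028699, -0.02846826, -0.0140722 ,
        0.07150453]), 'tau': array([ 1.56340950e-03, -4.18879688e+01, -3.61097431e+01,  7.77529017e-02,
        4.61445702e-02, -5.31461706e-05]), 'ee_pos': array([ 0.22804689, -0.6081285 ,  0.23853635]), 'orientation': array([[ 9.36323119e-01,  3.51139149e-01, -5.60987643e-04],
       [ 3.51139586e-01, -9.36321486e-01,  1.75113994e-03],
       [ 8.96290043e-05, -1.83661778e-03, -9.99998309e-01]]), 'contact_force': array([-0.65820058,  0.0035156 , -0.24304909]), 'ft_torque': array([-0.03536925, -0.00492118,  0.09018043]), 'gripper_force': 0.0, 'width': 1.0061890796996422}
```

View pics/top0.png

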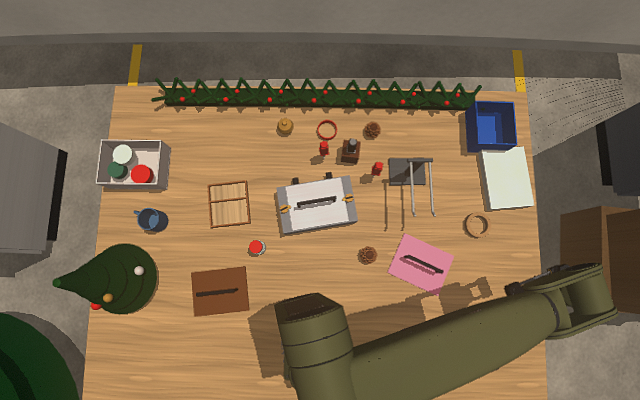

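View pics/scene0.png

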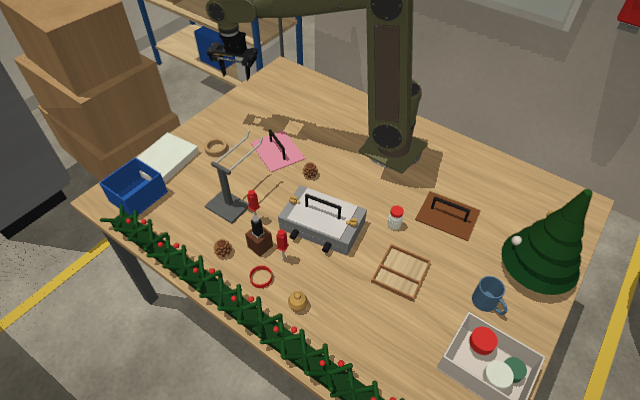

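The power box with silver panel sits at top-view (316,205), with brass cams at about (284,209) and (349,200). The panel look-alikes are brown (220,291) and pink (421,263). The black screwdriver in its holder is at (351,148), with red look-alikes at (324,148) and (378,168). The hook is at about (420,185) and the tray at (229,204). Next I'll measure and confirm with a crop.

```bash
cat >> h.py <<'E'
def rect(p):
    r=cv2.minAreaRect(np.float32(p[:,:2])*1000); b=cv2.boxPoints(r)
    e=b[1]-b[0]; e2=b[2]-b[1]
    if np.hypot(*e2)>np.hypot(*e): e,e2=e2,e
    a=np.degrees(np.arctan2(e[1],e[0]))%180
    return np.round(r[0],1),round(float(np.hypot(*e)),1),round(float(np.hypot(*e2)),1),round(float(a),1)
def sel(P,x0,x1,y0,y1,z0,z1):
    return (P[...,0]>x0)&(P[...,0]<x1)&(P[...,1]>y0)&(P[...,1]<y1)&(P[...,2]>z0)&(P[...,2]<z1)
E
python3 - <<'E'
from h import *
for n in('top','scene'):
    c=load(n);P=cloud(c);g=c['pixels'].astype(int);hsv=cv2.cvtColor(c['pixels'],cv2.COLOR_RGB2HSV)
    def at(u,v): return P[v,u].round(3)
    if n=='top':
        for nm,uv in dict(box=(316,190),handle=(316,202),camL=(284,209),camR=(349,200),driver=(351,143),holder=(358,158),tray=(229,190),hookfoot=(400,165),pr1=(412,200),pr2=(433,200),red1=(324,150),red2=(378,168)).items(): print(nm,at(*uv))
    bx=at(316,190) if n=='top' else bx
    m=sel(P,bx[0]-.2,bx[0]+.2,bx[1]-.2,bx[1]+.2,.055,.085)&(hsv[...,1]<60); m=cv2.morphologyEx(m.astype(np.uint8),cv2.MORPH_OPEN,np.ones((3,3)))>0
    k,lab,st,ce=cv2.connectedComponentsWithStats(m.astype(np.uint8)); i=1+st[1:,4].argmax(); print(n,'box/panel',rect(P[lab==i]),st[i])
    w=m&(g.min(2)>150); print('bright panel',rect(P[w]),w.sum(),np.median(P[w][:,2]))
    m=sel(P,bx[0]-.1,bx[0]+.1,bx[1]-.15,bx[1]+.15,.115,.15); print(n,'handle',m.sum(),rect(P[m]),np.median(P[m][:,2]))
    m=sel(P,.2,1,-.6,.1,.17,.21); print(n,'prongs',m.sum())
    for zz in((.06,.085),(.125,.175)):
        m=sel(P,.55,.8,-.2,.05,*zz); k,lab,st,ce=cv2.connectedComponentsWithStats(m.astype(np.uint8))
        for i in range(1,k):
            if st[i,4]>8: print(n,zz,st[i],rect(P[lab==i]),np.nanmax(P[lab==i][:,2]).round(3),g[lab==i].mean(0).round())
c=load('top');a=cv2.resize(c['pixels'][125:245,265:445],None,fx=4.4,fy=4.4,interpolation=cv2.INTER_CUBIC);cv2.imwrite('pics/crop1.png',a[...,::-1])
E
```

```text
box [0.531 0.004 0.078]
handle [0.48  0.002 0.137]
camL [0.463 0.11  0.082]
camR [ 0.496 -0.108  0.087]
driver [ 0.674 -0.109  0.154]
holder [ 0.648 -0.139  0.071]
tray [0.54  0.319 0.006]
hookfoot [ 0.641 -0.298  0.012]
pr1 [ 0.481 -0.294  0.195]
pr2 [ 0.517 -0.418 -0.003]
red1 [ 0.659 -0.021  0.12 ]
red2 [ 0.594 -0.198  0.143]
top box/panel (array([485.7,   1.9]), 254.8, 161.1, 100.7) [ 277  176   81   57 3156]
bright panel (array([486.9,   1.6]), 194.6, 154.5, 100.6) 2187 0.07493156631980277
top handle 154 (array([485.7,   0.8]), 128.5, 12.7, 101.3) 0.1346949935402759
top prongs 423
top (0.06, 0.085) [342 140  19  19 221] (array([ 680.6, -114.8]), 62.2, 59.8, 173.7) 0.084 [94. 62. 42.]
top (0.06, 0.085) [319 148  10   8  25] (array([663.6, -16. ]), 37.6, 20.2, 64.3) 0.084 [122.  45.  34.]
top (0.06, 0.085) [372 166   4   9  16] (array([ 604.7, -189.6]), 31.0, 10.1, 10.2) 0.083 [115.  41.  31.]
top (0.06, 0.085) [303 175  49  11 301] (array([567.9, -33. ]), 164.4, 36.8, 90.8) 0.082 [185. 175. 167.]
top (0.125, 0.175) [349 138   8  10  73] (array([ 679.6, -114.5]), 26.0, 23.8, 2.5) 
[... 560 characters left out ...]
9, -189.1]), 28.3, 11.5, 162.7) 0.084 [126.  31.  27.]
scene (0.06, 0.085) [278 208  45  28 404] (array([570.1, -34.3]), 166.3, 40.3, 90.2) 0.081 [165. 162. 155.]
scene (0.06, 0.085) [245 226  27  20 258] (array([ 684. , -114.2]), 63.8, 63.0, 82.8) 0.084 [87. 59. 42.]
scene (0.06, 0.085) [276 243  13   9  45] (array([678.8, -13.8]), 39.4, 21.1, 148.3) 0.083 [134.  35.  30.]
scene (0.125, 0.175) [249 190   8  10  49] (array([ 608.9, -192.4]), 23.7, 13.6, 166.1) 0.15 [146.  39.  34.]
scene (0.125, 0.175) [251 215  11  13  97] (array([ 683.1, -113.5]), 28.2, 26.9, 78.1) 0.158 [76. 73. 67.]
scene (0.125, 0.175) [276 229  11  12  88] (array([675.5, -17.5]), 26.9, 24.1, 5.7) 0.155 [161.  44.  39.]
```

View pics/crop1.png

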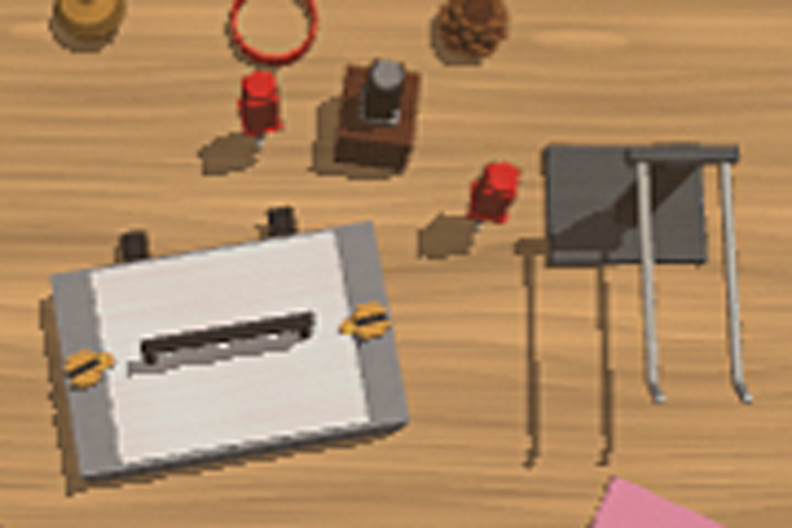

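The crop shows the black/grey driver in the brown holder at top (351,148), which is the one meant; the red ones at (324,148) and (378,168) are decoys. Box long axis yaw is about 100.7°. Next I'll bring the wrist camera over the box.

jog_arm:
  plan:
    - {"translation": [0.28, 1, 0.67], "turn": 1}
    - {"translation": [0.28, 1, 0.67], "turn": 1}
    - {"translation": [0.28, 1, 0.67], "turn": 1}
    - {"translation": [0.28, 1, 0.67], "turn": 1}
    - {"translation": [0.28, 1, 0.67], "turn": 1}
    - {"translation": [0.28, 1, 0.67], "turn": 1}
    - {"translation": [0.28, 1, 0.67], "turn": 1}
    - {"translation": [0.28, 1, 0.67], "turn": 1}
  grip_force: 40

```text
validation failed for argument at $.pl...
```

jog_arm:
  plan:
    - {"translation": [0.28, 1, 0], "turn": 0.95}
    - {"translation": [0.28, 1, 0], "turn": 0.95}
    - {"translation": [0.28, 1, 0], "turn": 0.95}
    - {"translation": [0.28, 1, 0], "turn": 0.95}
    - {"translation": [0.28, 1, 0], "turn": 0.95}
    - {"translation": [0.28, 1, 0], "turn": 0.95}
    - {"translation": [0.28, 1, 0], "turn": 0.95}
    - {"translation": [0, 0, 0], "turn": 0.95}

```text
validation failed for argument at $.pl...
```

```bash
python3 - <<'E'
from h import *
c=grab('wrist','w1'); s=get_state(); print(s['time_s'],s['ee_pos'],s['orientation'].round(3).tolist(),c['vertical_fov'],c['k1'],-np.array(c['R']).T@c['t'],np.array(c['R']).round(2).tolist())
import plant; print([k for k in dir(plant) if not k.startswith('_')])
E
```

```text
0.15 [ 0.2280651  -0.60817099  0.2386525 ] [[0.936, 0.351, -0.0], [0.351, -0.936, 0.002], [0.0, -0.002, -1.0]] 71.7466314596472 -0.03926882223523736 [ 0.30648537 -0.57952587  0.38476287] [[0.35, -0.94, -0.0], [-0.89, -0.34, 0.3], [-0.28, -0.1, -0.96]]
['Unreachable', 'capture', 'close_job', 'get_state', 'tips_ahead']
```

View pics/w1.png

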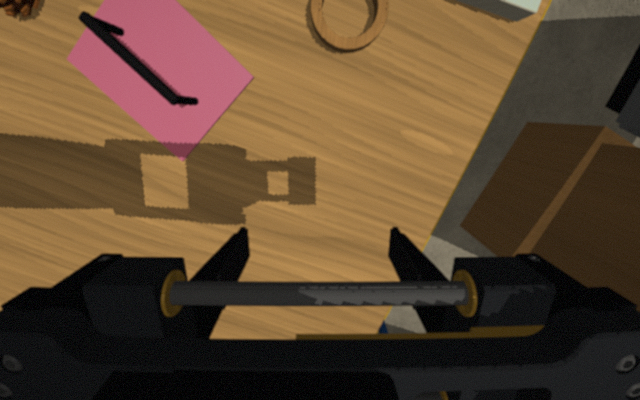

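The move was refused because the claw value was missing; the wrist view shows only the pink decoy at (165,75) and the tape. Retrying.

jog_arm:
  plan:
    - {"translation": [0.28, 1, 0.67], "turn": 1, "claw": 0}
    - {"translation": [0.28, 1, 0.67], "turn": 1, "claw": 0}
    - {"translation": [0.28, 1, 0.67], "turn": 1, "claw": 0}
    - {"translation": [0.28, 1, 0.67], "turn": 1, "claw": 0}
    - {"translation": [0.28, 1, 0.67], "turn": 1, "claw": 0}
    - {"translation": [0.28, 1, 0.67], "turn": 1, "claw": 0}
    - {"translation": [0.28, 1, 0.67], "turn": 1, "claw": 0}
    - {"translation": [0.28, 1, 0.67], "turn": 1, "claw": 0}
  grip_force: 40

```text
time_s: 1.15
ee_pos: [0.2955, -0.3675, 0.4008]
orientation: [[0.606, 0.795, -0.0], [0.795, -0.606, 0.0], [0.0, -0.0, -1.0]]
contact_force: [0.4, -0.4, -0.6]
width: 0.996
gripper_force: 0.0
```

jog_arm:
  plan:
    - {"translation": [0.6, 1, 0], "turn": 0.95, "claw": 0}
    - {"translation": [0.6, 1, 0], "turn": 0.95, "claw": 0}
    - {"translation": [0.6, 1, 0], "turn": 0.95, "claw": 0}
    - {"translation": [0.6, 1, 0], "turn": 0.95, "claw": 0}
    - {"translation": [0.6, 1, 0], "turn": 0.95, "claw": 0}
    - {"translation": [0.6, 1, 0], "turn": 0.95, "claw": 0}
    - {"translation": [0.6, 1, 0], "turn": 0.95, "claw": 0}
    - {"translation": [0.6, 1, 0], "turn": 0.95, "claw": 0}

```text
time_s: 2.15
ee_pos: [0.4397, -0.1275, 0.4002]
orientation: [[0.12, 0.993, -0.0], [0.993, -0.12, 0.0], [0.0, -0.0, -1.0]]
contact_force: [-0.1, 0.2, 0.6]
width: 0.995
gripper_force: 0.0
```

```bash
python3 - <<'E'
from h import *
c=grab('wrist','w2'); s=get_state(); print(tips_ahead,s['time_s'],s['ee_pos'],s['orientation'].round(3).tolist(),-np.array(c['R']).T@c['t'])
E
```

```text
0.025 2.2 [ 0.44101139 -0.12485226  0.40000287] [[0.116, 0.993, 0.001], [0.993, -0.116, 0.003], [0.003, 0.0, -1.0]] [ 0.4497753  -0.04490549  0.54639888]
```

View pics/w2.png

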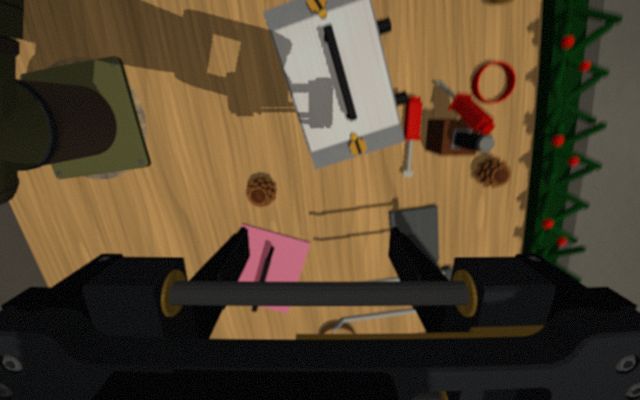

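The wrist view shows the right cam at (358,145) with its slot nearly along box y, the left cam at the edge (317,6), and the holder with black driver at (460,140). Next I'll go above the driver and descend.

jog_arm:
  plan:
    - {"translation": [1, 0.05, -0.4], "turn": 0, "claw": 0}
    - {"translation": [1, 0.05, -0.4], "turn": 0, "claw": 0}
    - {"translation": [1, 0.05, -0.4], "turn": 0, "claw": 0}
    - {"translation": [1, 0.05, -0.4], "turn": 0, "claw": 0}
    - {"translation": [1, 0.05, -0.4], "turn": 0, "claw": 0}
    - {"translation": [1, 0.05, -0.4], "turn": 0, "claw": 0}
    - {"translation": [1, 0.05, -0.4], "turn": 0, "claw": 0}
    - {"translation": [1, 0.05, -0.2], "turn": 0, "claw": 0}

```text
time_s: 3.2
ee_pos: [0.6799, -0.1166, 0.3088]
orientation: [[0.123, 0.992, -0.002], [0.992, -0.123, 0.0], [0.0, -0.002, -1.0]]
contact_force: [-0.3, -0.8, 0.7]
width: 1.002
gripper_force: 0.0
```

```bash
python3 - <<'E'
from h import *
c=grab('wrist','w3'); s=get_state(); print(s['ee_pos'])
P=cloud(c);g=c['pixels'].astype(int)
for zz in((.066,.082),(.13,.149),(.149,.17)):
    m=sel(P,.62,.75,-.17,-.06,*zz); k,lab,st,ce=cv2.connectedComponentsWithStats(m.astype(np.uint8))
    for i in range(1,k):
        if st[i,4]>20: print(zz,st[i],rect(P[lab==i]),g[lab==i].mean(0).round())
E
```

```text
[ 0.68201969 -0.11632197  0.3071359 ]
(0.066, 0.082) [309 135   4  13  33] (array([673.9, -67.9]), 15.9, 4.5, 83.5) [95. 34. 20.]
(0.066, 0.082) [297 152  23  43 599] (array([ 665.2, -112.3]), 59.9, 29.9, 83.7) [88. 54. 31.]
(0.066, 0.082) [331 171  10  24 203] (array([ 701.3, -129.9]), 33.7, 12.9, 84.2) [99. 58. 34.]
(0.13, 0.149) [309 174  23  24 218] (array([ 681.1, -115.1]), 25.9, 25.5, 172.3) [57. 48. 41.]
(0.149, 0.17) [311 179  19  20 302] (array([ 681. , -115.4]), 21.3, 20.4, 83.1) [126. 121. 110.]
```

View pics/w3.png

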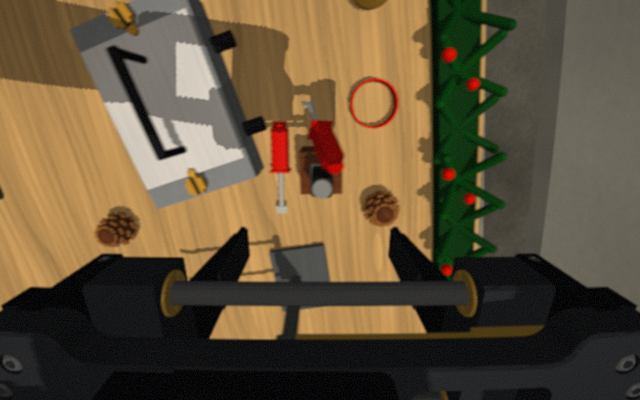

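Driver at (0.681,-0.115), seen at wrist pixel (320,182), between the fingers' lines. Descending and gripping.

jog_arm:
  plan:
    - {"translation": [0, 0.04, -1], "turn": 0, "claw": 0}
    - {"translation": [0, 0, -1], "turn": 0, "claw": 0}
    - {"translation": [0, 0, -1], "turn": 0, "claw": 0}
    - {"translation": [0, 0, -1], "turn": 0, "claw": 0}
    - {"translation": [0, 0, -1], "turn": 0, "claw": 0}
    - {"translation": [0, 0, -0.7], "turn": 0, "claw": 0}
    - {"translation": [0, 0, -0.7], "turn": 0, "claw": 0}
    - {"translation": [0, 0, 0], "turn": 0, "claw": 0}

```text
time_s: 4.25
ee_pos: [0.6782, -0.1152, 0.1161]
orientation: [[0.123, 0.992, -0.004], [0.992, -0.123, 0.001], [0.0, -0.004, -1.0]]
contact_force: [-0.2, 0.5, -0.3]
width: 0.993
gripper_force: 0.0
```

jog_arm:
  plan:
    - {"translation": [0, 0, 0], "turn": 0, "claw": 255}
    - {"translation": [0, 0, 0], "turn": 0, "claw": 255}
    - {"translation": [0, 0, 0], "turn": 0, "claw": 255}
    - {"translation": [0, 0, 0], "turn": 0, "claw": 255}
    - {"translation": [0, 0, 0], "turn": 0, "claw": 255}
    - {"translation": [0, 0, 0], "turn": 0, "claw": 255}
    - {"translation": [0, 0, 0], "turn": 0, "claw": 255}
    - {"translation": [0, 0, 0], "turn": 0, "claw": 255}

```text
time_s: 5.25
ee_pos: [0.6795, -0.1154, 0.1185]
orientation: [[0.123, 0.992, 0.0], [0.992, -0.123, 0.0], [0.0, 0.0, -1.0]]
contact_force: [-0.7, -0.0, -0.5]
width: 0.27
gripper_force: 39.9
```

jog_arm:
  plan:
    - {"translation": [0, 0, 0.5], "turn": 0, "claw": 255}
    - {"translation": [0, 0, 1], "turn": 0, "claw": 255}
    - {"translation": [0, 0, 1], "turn": 0, "claw": 255}
    - {"translation": [0, 0, 1], "turn": 0, "claw": 255}
    - {"translation": [0, 0, 1], "turn": 0, "claw": 255}
    - {"translation": [0, 0, 0.5], "turn": 0, "claw": 255}
    - {"translation": [0, 0, 0], "turn": 0, "claw": 255}
    - {"translation": [0, 0, 0], "turn": 0, "claw": 255}

```text
time_s: 6.25
ee_pos: [0.6788, -0.1152, 0.2668]
orientation: [[0.123, 0.992, -0.003], [0.992, -0.123, 0.001], [0.0, -0.003, -1.0]]
contact_force: [0.5, 0.2, -1.3]
width: 0.271
gripper_force: 39.9
```

```bash
python3 - <<'E'
from h import *
c=grab('wrist'); t=grab('scene'); s=get_state(); print(s['ee_pos'],s['width'])
tip=np.array([.681,-.115,s['ee_pos'][2]-.1138]); uv=proj(c,tip)[0]; uv2=proj(t,tip)[0]; print(uv,uv2)
def crop(c,uv,r,f):
    u,v=uv.astype(int); return cv2.resize(c['pixels'][max(v-r,0):v+r,max(u-r,0):u+r],(400,400),interpolation=cv2.INTER_CUBIC)
cv2.imwrite('pics/tip.png',np.hstack([crop(c,uv,50,4),crop(t,uv2,30,6)])[...,::-1])
E
```

```text
[ 0.67868502 -0.11524303  0.26631463] 0.2700153254747193
[321.38876578 200.70962364] [255.50594994 217.09666189]
```

View pics/tip.png

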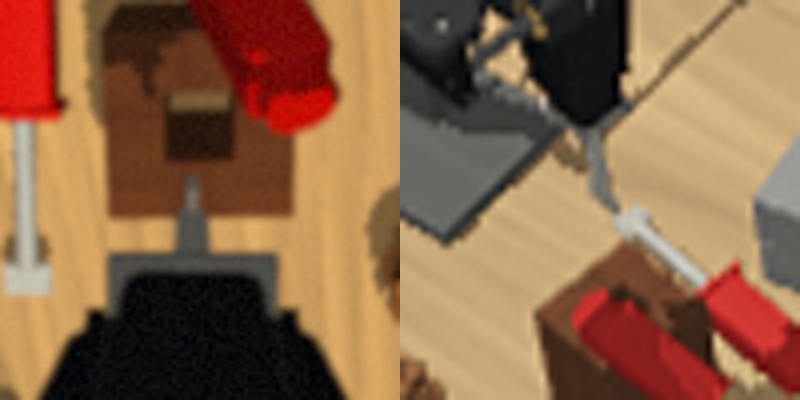

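The blade is thin along tool y (wrist image right), so it's wide along tool x, yaw 83°. Moving over the right cam.

jog_arm:
  plan:
    - {"translation": [-0.5, 0.04, 0], "turn": 0.7, "claw": 255}
    - {"translation": [-0.9, 0.04, 0], "turn": 0.7, "claw": 255}
    - {"translation": [-0.9, 0.04, 0], "turn": 0.7, "claw": 255}
    - {"translation": [-0.9, 0.04, 0], "turn": 0.7, "claw": 255}
    - {"translation": [-0.9, 0.04, 0], "turn": 0.7, "claw": 255}
    - {"translation": [-0.9, 0.04, 0], "turn": 0.75, "claw": 255}
    - {"translation": [-0.7, 0, 0], "turn": 0, "claw": 255}
    - {"translation": [0, 0, 0], "turn": 0, "claw": 255}

```text
time_s: 7.35
ee_pos: [0.5074, -0.1081, 0.2676]
orientation: [[-0.172, 0.985, -0.001], [0.985, 0.172, 0.0], [0.001, -0.001, -1.0]]
contact_force: [-0.1, -0.7, -1.3]
width: 0.271
gripper_force: 39.9
```

```bash
cat > cam.py <<'E'
from h import *
import sys
c=grab('wrist'); s=get_state(); print(s['time_s'],s['ee_pos'],s['orientation'][:,1].round(3))
hsv=cv2.cvtColor(c['pixels'],cv2.COLOR_RGB2HSV); P=cloud(c)
brass=(hsv[...,0]>12)&(hsv[...,0]<30)&(hsv[...,1]>120)&(hsv[...,2]>90)
for nm,(x,y) in dict(R=(.508,-.108),L=(.466,.110)).items():
    u,v=proj(c,[x,y,.0875])[0]; print(nm,u,v)
    G=np.mgrid[-30:31,-30:31].reshape(2,-1).T*.0005*2
    m=np.hypot(P[...,0]-x,P[...,1]-y)<.035
    top=m&brass&(P[...,2]>.084)&(P[...,2]<.094)
    lob=m&brass&(P[...,2]>.07)&(P[...,2]<.084)
    if top.sum()<15: print('not seen',top.sum());continue
    q=P[top][:,:2].astype(np.float32)*1000; (cx,cy),r=cv2.minEnclosingCircle(q); print('head',cx,cy,r,top.sum(),'lobe',lob.sum(),np.median(P[lob][:,:2],0) if lob.any() else '')
    vv,uu=np.nonzero(m); W=onplane(c,np.c_[uu,vv],.0875)[:,:2]*1000
    d=np.hypot(*(W-[cx,cy]).T)<11; dark=d&(c['pixels'][vv,uu].max(1)<np.percentile(c['pixels'][vv,uu].max(1)[d],35))
    D=W[dark]; ev=np.linalg.eigh(np.cov(D.T)); a=ev[1][:,1]; print('slot yaw',np.degrees(np.arctan2(a[1],a[0]))%180,'ev',np.sqrt(ev[0]),'c',D.mean(0))
u,v=proj(c,[.508,-.108,.0875])[0].astype(int)
r=45; cv2.imwrite(f'pics/{sys.argv[1]}.png',cv2.resize(c['pixels'][max(v-r,0):v+r,max(u-r-30,0):u+r+30],None,fx=5,fy=5,interpolation=cv2.INTER_CUBIC)[...,::-1])
E
python3 cam.py camR
```

```text
7.4 [ 0.50814431 -0.10812922  0.26780404] [ 0.985  0.173 -0.   ]
R 319.5813396699144 184.9124488641938
head 506.1573486328125 -107.22388458251953 14.909571647644043 287 lobe 114 [ 0.50319095 -0.09306704]
slot yaw 105.59229062846691 ev [1.79434612 6.22322005] c [ 506.31504816 -107.08065887]
L 316.09219359962043 -28.125401815689827
not seen 0
```

View pics/camR.png

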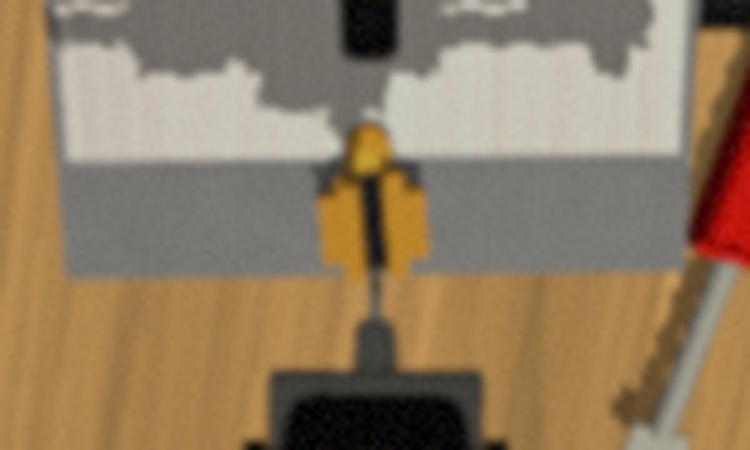

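Slot yaw is about 104.5° and the blade is in line at crop x≈376. Computing the lateral offset.

```bash
python3 - <<'E'
from h import *
c=load('wrist'); s=get_state(); ty=s['orientation'][:2,1]; tx=s['orientation'][:2,0]; p=s['ee_pos'][:2]
u0=int(proj(c,[.508,-.108,.0875])[0][0])-75; v0=int(proj(c,[.508,-.108,.0875])[0][1])-45
for nm,(a,b),z in(('tip',(377,295),.154),('shaft',(376,345),.185),('collar c',(377,385),.225),('slotbot',(376,262),.0875),('slottop',(371,182),.0875)):
    w=onplane(c,[[u0+a/5,v0+b/5]],z)[0,:2]; print(nm,w.round(4),'tooly',((w-p)@ty).round(4),'toolx',((w-p)@tx).round(4))
# blade edge columns at several rows
g=c['pixels'].astype(int).sum(2)
for v in range(v0+54,v0+64,2): print(v,g[v,u0+66:u0+86])
E
```

```text
tip [ 0.5071 -0.1044] tooly -0.0004 toolx 0.0038
shaft [ 0.5068 -0.1041] tooly -0.0006 toolx 0.0042
collar c [ 0.5056 -0.0965] tooly -0.0005 toolx 0.0118
slotbot [ 0.509  -0.1161] tooly -0.0006 toolx -0.008
slottop [ 0.5043 -0.0967] tooly -0.0018 toolx 0.012
193 [362 369 365 368 366 362 338 293 244 231 288 342 357 362 365 371 373 370
 376 376]
195 [370 364 364 375 383 385 389 338 265 242 328 381 404 386 370 371 373 393
 404 407]
197 [369 362 375 396 407 408 397 356 288 263 333 389 396 391 372 372 380 389
 399 414]
199 [367 364 369 387 404 411 395 368 312 294 355 395 394 388 377 383 389 391
 402 419]
201 [369 361 378 402 413 403 397 355 297 298 347 377 390 380 373 377 374 388
 403 425]
```

jog_arm:
  plan:
    - {"translation": [-0.04, 0.03, 0], "turn": 1, "claw": 255}
    - {"translation": [0, 0, -0.8], "turn": 0.12, "claw": 255}
    - {"translation": [0, 0, -0.8], "turn": 0, "claw": 255}
    - {"translation": [0, 0, -0.3], "turn": 0, "claw": 255}
    - {"translation": [0, 0, -0.2], "turn": 0, "claw": 255}
    - {"translation": [0, 0, -0.15], "turn": 0, "claw": 255}
    - {"translation": [0, 0, -0.12], "turn": 0, "claw": 255}
    - {"translation": [0, 0, 0], "turn": 0, "claw": 255}

```text
time_s: 8.4
ee_pos: [0.5073, -0.1073, 0.1975]
orientation: [[-0.249, 0.968, 0.0], [0.968, 0.249, -0.0], [-0.0, 0.0, -1.0]]
contact_force: [-0.4, -0.8, -1.3]
width: 0.275
gripper_force: 39.9
```

jog_arm:
  plan:
    - {"translation": [0, 0, -0.09], "turn": 0.5, "claw": 255}
    - {"translation": [0, 0, 0], "turn": 1, "claw": 255}
    - {"translation": [0, 0, 0], "turn": 1, "claw": 255}
    - {"translation": [0, 0, 0], "turn": 1, "claw": 255}
    - {"translation": [0, 0, 0], "turn": 1, "claw": 255}
    - {"translation": [0, 0, 0], "turn": 1, "claw": 255}
    - {"translation": [0, 0, 0], "turn": 1, "claw": 255}
    - {"translation": [0, 0, 0], "turn": 0.5, "claw": 255}

```text
time_s: 9.4
ee_pos: [0.5069, -0.1075, 0.1947]
orientation: [[-0.676, 0.737, -0.001], [0.737, 0.676, -0.001], [0.0, -0.001, -1.0]]
contact_force: [-1.5, 0.0, -1.0]
width: 0.271
gripper_force: 39.9
```

jog_arm:
  plan:
    - {"translation": [0, 0, 0], "turn": 1, "claw": 255}
    - {"translation": [0, 0, 0], "turn": 1, "claw": 255}
    - {"translation": [0, 0, 0], "turn": 1, "claw": 255}
    - {"translation": [0, 0, 0], "turn": 1, "claw": 255}
    - {"translation": [0, 0, 0], "turn": 1, "claw": 255}
    - {"translation": [0, 0, 0], "turn": 1, "claw": 255}
    - {"translation": [0, 0, 0], "turn": 1, "claw": 255}
    - {"translation": [0, 0, 0], "turn": 1, "claw": 255}

```text
time_s: 10.4
ee_pos: [0.5072, -0.1074, 0.1947]
orientation: [[-0.964, 0.266, 0.0], [0.266, 0.964, -0.0], [-0.0, -0.0, -1.0]]
contact_force: [0.1, 0.0, -0.8]
width: 0.271
gripper_force: 39.9
```

jog_arm:
  plan:
    - {"translation": [0, 0, 0], "turn": 1, "claw": 255}
    - {"translation": [0, 0, 0], "turn": 1, "claw": 255}
    - {"translation": [0, 0, 0], "turn": 1, "claw": 255}
    - {"translation": [0, 0, 0], "turn": 1, "claw": 255}
    - {"translation": [0, 0, 0], "turn": 1, "claw": 255}
    - {"translation": [0, 0, 0], "turn": 1, "claw": 255}
    - {"translation": [0, 0, 0], "turn": 1, "claw": 255}
    - {"translation": [0, 0, 0], "turn": 0, "claw": 255}

```text
time_s: 11.4
ee_pos: [0.5072, -0.1071, 0.1946]
orientation: [[-0.977, -0.215, 0.0], [-0.215, 0.977, 0.001], [-0.0, 0.0, -1.0]]
contact_force: [-0.3, 0.7, -1.2]
width: 0.273
gripper_force: 39.9
```

```bash
python3 - <<'E'
from h import *
s=get_state();print({k:np.round(s[k],3) for k in('qpos','contact_force','ft_torque','width')}); a=s['orientation'][:,1]; print(np.degrees(np.arctan2(a[1],a[0])))
E
```

```text
{'qpos': array([-1.78720e+01, -7.89300e+00,  1.13868e+02,  3.30000e-02,
        7.40260e+01, -1.20288e+02]), 'contact_force': array([-0.327,  0.661, -1.201]), 'ft_torque': array([ 0.263, -0.11 , -0.114]), 'width': np.float64(0.273)}
102.4068926645493
```

jog_arm:
  plan:
    - {"translation": [0, 0, 0.3], "turn": 0, "claw": 255}
    - {"translation": [0, 0, 0.8], "turn": 0, "claw": 255}
    - {"translation": [0, 0, 0.8], "turn": 0, "claw": 255}
    - {"translation": [0, 0, 0.8], "turn": 0, "claw": 255}
    - {"translation": [0, 0, 0], "turn": -0.5, "claw": 255}
    - {"translation": [0, 0, 0], "turn": -1, "claw": 255}
    - {"translation": [0, 0, 0], "turn": -1, "claw": 255}
    - {"translation": [0, 0, 0], "turn": -1, "claw": 255}

```text
time_s: 12.4
ee_pos: [0.5068, -0.1072, 0.2744]
orientation: [[-1.0, 0.031, -0.001], [0.031, 1.0, 0.0], [0.002, 0.0, -1.0]]
contact_force: [0.3, -0.3, 0.0]
width: 0.271
gripper_force: 39.9
```

```bash
python3 cam.py camR2
```

```text
12.45 [ 0.50678004 -0.10716156  0.27438334] [0.032 0.999 0.   ]
R 318.0321494111421 184.97787969601882
head 505.9378967285156 -107.09477233886719 13.970468521118164 240 lobe 73 [ 0.48892929 -0.10503705]
slot yaw 176.09734589792967 ev [1.92486428 6.19339427] c [ 504.15280476 -106.99486733]
L 496.4595567960231 146.2326619657524
head 464.91796875 111.28462982177734 15.327458381652832 330 lobe 104 [0.47166211 0.09753281]
slot yaw 114.77200976277848 ev [1.83293792 5.94410788] c [466.0330549  111.36355122]
```

jog_arm:
  plan:
    - {"translation": [-0.15, 0.8, 0], "turn": -1, "claw": 255}
    - {"translation": [-0.17, 0.9, 0], "turn": -1, "claw": 255}
    - {"translation": [-0.18, 0.92, 0], "turn": -1, "claw": 255}
    - {"translation": [-0.18, 0.92, 0], "turn": -1, "claw": 255}
    - {"translation": [-0.18, 0.92, 0], "turn": -1, "claw": 255}
    - {"translation": [-0.18, 0.92, 0], "turn": -1, "claw": 255}
    - {"translation": [-0.18, 0.92, 0], "turn": -1, "claw": 255}
    - {"translation": [-0.18, 0.92, 0], "turn": -1, "claw": 255}

```text
time_s: 13.45
ee_pos: [0.4646, 0.1101, 0.2747]
orientation: [[-0.832, 0.555, -0.001], [0.555, 0.832, -0.0], [0.001, -0.001, -1.0]]
contact_force: [1.2, 0.2, -1.2]
width: 0.275
gripper_force: 39.9
```

jog_arm:
  plan:
    - {"translation": [0, 0, 0], "turn": -1, "claw": 255}
    - {"translation": [0, 0, 0], "turn": -1, "claw": 255}
    - {"translation": [0, 0, 0], "turn": -1, "claw": 255}
    - {"translation": [0, 0, 0], "turn": -1, "claw": 255}
    - {"translation": [0, 0, 0], "turn": -1, "claw": 255}
    - {"translation": [0, 0, 0], "turn": -1, "claw": 255}
    - {"translation": [0, 0, 0], "turn": -1, "claw": 255}
    - {"translation": [0, 0, 0], "turn": -1, "claw": 255}

```text
time_s: 14.45
ee_pos: [0.4649, 0.1092, 0.2746]
orientation: [[-0.411, 0.911, -0.001], [0.911, 0.411, -0.0], [0.0, -0.001, -1.0]]
contact_force: [-0.0, -0.2, -0.5]
width: 0.273
gripper_force: 39.9
```

```bash
sed -i 's/proj(c,\[.508,-.108,.0875\])/proj(c,[.465,.110,.0875])/' cam.py; python3 cam.py camL; python3 - <<'E'
from h import *
c=load('wrist'); s=get_state(); ty=s['orientation'][:2,1]; p=s['ee_pos']
# blade/shaft column profile
for z in(.165,.18,.195):
    uv=proj(c,np.r_[p[:2],z])[0]; u,v=uv.round().astype(int); print(z,uv.round(1),c['pixels'][v,u-10:u+11].astype(int).sum(1))
E
```

```text
14.5 [0.46489128 0.10926133 0.27466233] [ 0.912  0.41  -0.001]
R 285.22546832830403 324.9661471019008
head 515.4765625 -106.58814239501953 7.801537036895752 28 lobe 4 [ 0.51740043 -0.11131125]
slot yaw 58.743084465289655 ev [2.78239052 5.63883598] c [ 516.71510424 -102.31238672]
L 320.1922303046797 183.3492178658266
head 464.49200439453125 111.17635345458984 14.556697845458984 275 lobe 69 [0.47110391 0.09878147]
slot yaw 119.01807918971814 ev [1.75077517 6.35712104] c [464.71260076 111.21916814]
0.165 [319.2 202.8] [297 288 304 318 371 416 398 329 253 205 199 248 353 462 538 556 551 546
 550 554 551]
0.18 [319.2 207.9] [297 306 309 310 347 352 277 193 169 173 174 164 165 255 404 511 544 552
 541 547 551]
0.195 [319.2 213.5] [163 165 166 164 159 162 153 151 158 161 158 148 148 152 170 172 177 177
 174 173 183]
```

View pics/camL.png

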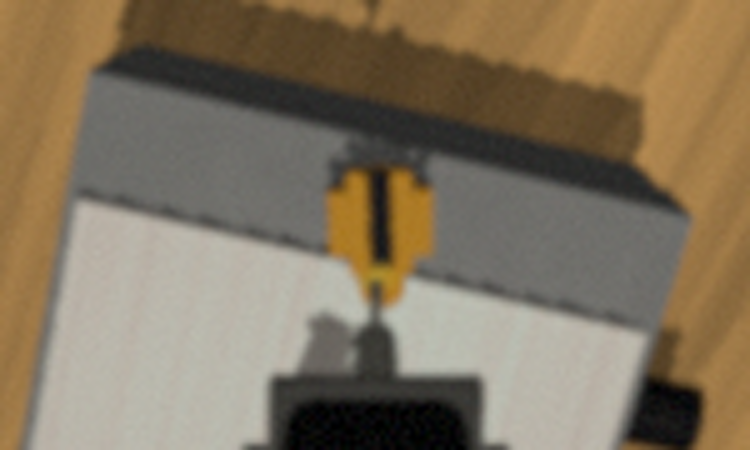

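Left slot yaw is about 114.5°, close to the blade at 114.2°; the slot centre at crop (380,215) is about 1 mm right of the blade. Inserting with a small correction, then turning.

jog_arm:
  plan:
    - {"translation": [0.01, 0.06, 0], "turn": 0.1, "claw": 255}
    - {"translation": [0, 0, -0.8], "turn": 0, "claw": 255}
    - {"translation": [0, 0, -0.8], "turn": 0, "claw": 255}
    - {"translation": [0, 0, -0.6], "turn": 0, "claw": 255}
    - {"translation": [0, 0, -0.2], "turn": 0, "claw": 255}
    - {"translation": [0, 0, -0.15], "turn": 0, "claw": 255}
    - {"translation": [0, 0, -0.15], "turn": 0, "claw": 255}
    - {"translation": [0, 0, 0], "turn": 0, "claw": 255}

```text
time_s: 15.5
ee_pos: [0.4656, 0.1111, 0.1948]
orientation: [[-0.42, 0.907, 0.0], [0.907, 0.42, 0.0], [-0.0, 0.0, -1.0]]
contact_force: [-1.0, -0.5, -1.2]
width: 0.272
gripper_force: 39.9
```

jog_arm:
  plan:
    - {"translation": [0, 0, 0], "turn": 0.5, "claw": 255}
    - {"translation": [0, 0, 0], "turn": 1, "claw": 255}
    - {"translation": [0, 0, 0], "turn": 1, "claw": 255}
    - {"translation": [0, 0, 0], "turn": 1, "claw": 255}
    - {"translation": [0, 0, 0], "turn": 1, "claw": 255}
    - {"translation": [0, 0, 0], "turn": 1, "claw": 255}
    - {"translation": [0, 0, 0], "turn": 1, "claw": 255}
    - {"translation": [0, 0, 0], "turn": 1, "claw": 255}

```text
time_s: 16.5
ee_pos: [0.4655, 0.1108, 0.1951]
orientation: [[-0.819, 0.573, -0.0], [0.573, 0.819, -0.001], [-0.0, -0.001, -1.0]]
contact_force: [-1.3, -0.9, -0.6]
width: 0.269
gripper_force: 39.9
```

jog_arm:
  plan:
    - {"translation": [0, 0, 0], "turn": 1, "claw": 255}
    - {"translation": [0, 0, 0], "turn": 1, "claw": 255}
    - {"translation": [0, 0, 0], "turn": 1, "claw": 255}
    - {"translation": [0, 0, 0], "turn": 1, "claw": 255}
    - {"translation": [0, 0, 0], "turn": 1, "claw": 255}
    - {"translation": [0, 0, 0], "turn": 1, "claw": 255}
    - {"translation": [0, 0, 0], "turn": 1, "claw": 255}
    - {"translation": [0, 0, 0], "turn": 1, "claw": 255}

```text
time_s: 17.5
ee_pos: [0.4657, 0.111, 0.1951]
orientation: [[-0.999, 0.052, 0.001], [0.052, 0.999, -0.0], [-0.001, -0.0, -1.0]]
contact_force: [0.1, -0.3, -0.5]
width: 0.269
gripper_force: 39.9
```

jog_arm:
  plan:
    - {"translation": [0, 0, 0], "turn": 1, "claw": 255}
    - {"translation": [0, 0, 0], "turn": 1, "claw": 255}
    - {"translation": [0, 0, 0], "turn": 1, "claw": 255}
    - {"translation": [0, 0, 0], "turn": 1, "claw": 255}
    - {"translation": [0, 0, 0], "turn": 1, "claw": 255}
    - {"translation": [0, 0, 0], "turn": 1, "claw": 255}
    - {"translation": [0, 0, 0], "turn": 1, "claw": 255}
    - {"translation": [0, 0, 0], "turn": 0, "claw": 255}

```text
time_s: 18.5
ee_pos: [0.4657, 0.1112, 0.1951]
orientation: [[-0.908, -0.42, 0.001], [-0.42, 0.908, 0.0], [-0.001, 0.0, -1.0]]
contact_force: [0.4, 0.0, -0.7]
width: 0.272
gripper_force: 39.9
```

jog_arm:
  plan:
    - {"translation": [0, 0, 0.3], "turn": 0, "claw": 255}
    - {"translation": [0, 0, 0.8], "turn": 0, "claw": 255}
    - {"translation": [0, 0, 0.8], "turn": 0, "claw": 255}
    - {"translation": [0, 0, 0.8], "turn": 0, "claw": 255}
    - {"translation": [0.1, -0.5, 0], "turn": 0, "claw": 255}
    - {"translation": [0.18, -0.9, 0], "turn": -0.3, "claw": 255}
    - {"translation": [0.18, -0.9, 0], "turn": -1, "claw": 255}
    - {"translation": [0, 0, 0], "turn": -1, "claw": 255}

```text
time_s: 19.5
ee_pos: [0.4791, 0.0397, 0.2744]
orientation: [[-0.964, -0.264, -0.002], [-0.264, 0.964, -0.001], [0.002, -0.0, -1.0]]
contact_force: [-0.3, 0.4, -0.5]
width: 0.271
gripper_force: 39.9
```

```bash
python3 cam.py camL2
```

```text
19.55 [0.47901355 0.04031406 0.27433469] [-0.264  0.965  0.   ]
R 197.4694760368569 175.4120153758597
head 506.2054443359375 -106.59991455078125 15.82887077331543 312 lobe 106 [ 0.48890338 -0.1064935 ]
slot yaw 177.57806787702958 ev [1.74369691 6.27617584] c [ 506.19141342 -107.32630169]
L 375.71923844465664 188.71045675502586
head 467.2657470703125 112.34757232666016 15.774046897888184 217 lobe 59 [0.48244202 0.11492801]
slot yaw 10.683951116250284 ev [2.13192838 5.15474409] c [465.32260389 111.46084262]
```

View pics/camL2.png

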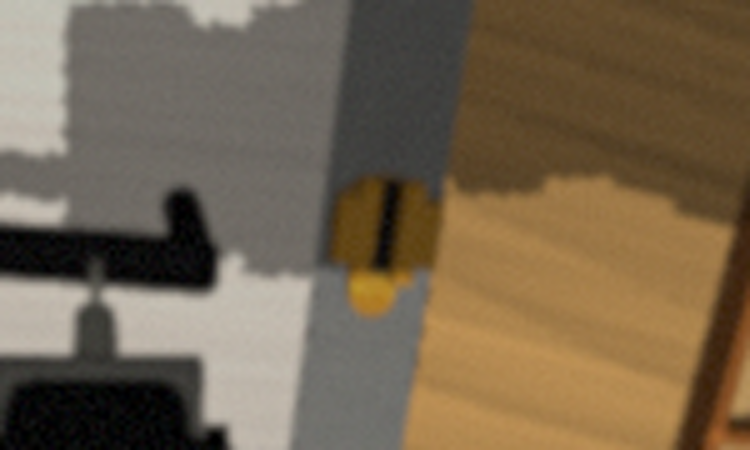

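The left cam is at about 188° yaw (crop slot (388,225) points outwards), roughly 88° open. The right slot is at 176–177.6°, about 76° (1.32 rad), past 1.2. Returning the driver at its original yaw.

jog_arm:
  plan:
    - {"translation": [0.83, -0.66, 0], "turn": -1, "claw": 255}
    - {"translation": [0.83, -0.66, 0], "turn": -1, "claw": 255}
    - {"translation": [0.83, -0.66, 0], "turn": -1, "claw": 255}
    - {"translation": [0.83, -0.66, 0], "turn": -1, "claw": 255}
    - {"translation": [0.83, -0.66, 0], "turn": -1, "claw": 255}
    - {"translation": [0.83, -0.66, 0], "turn": -1, "claw": 255}
    - {"translation": [0.83, -0.66, 0], "turn": -1, "claw": 255}
    - {"translation": [0.86, -0.63, 0], "turn": -1, "claw": 255}

```text
time_s: 20.55
ee_pos: [0.6797, -0.1168, 0.2743]
orientation: [[-0.959, 0.283, -0.002], [0.283, 0.959, 0.0], [0.002, -0.0, -1.0]]
contact_force: [0.5, 0.2, -0.7]
width: 0.276
gripper_force: 39.9
```

jog_arm:
  plan:
    - {"translation": [0, 0, 0], "turn": -1, "claw": 255}
    - {"translation": [0, 0, 0], "turn": -1, "claw": 255}
    - {"translation": [0, 0, 0], "turn": -1, "claw": 255}
    - {"translation": [0, 0, 0], "turn": -1, "claw": 255}
    - {"translation": [0, 0, 0], "turn": -1, "claw": 255}
    - {"translation": [0, 0, 0], "turn": -1, "claw": 255}
    - {"translation": [0, 0, 0], "turn": -1, "claw": 255}
    - {"translation": [0, 0, 0], "turn": -1, "claw": 255}

```text
time_s: 21.55
ee_pos: [0.6789, -0.1161, 0.2742]
orientation: [[-0.663, 0.748, -0.002], [0.748, 0.663, 0.0], [0.001, -0.001, -1.0]]
contact_force: [-0.5, 0.9, -1.4]
width: 0.272
gripper_force: 39.9
```

jog_arm:
  plan:
    - {"translation": [0, 0, 0], "turn": -1, "claw": 255}
    - {"translation": [0, 0, 0], "turn": -1, "claw": 255}
    - {"translation": [0, 0, 0], "turn": -1, "claw": 255}
    - {"translation": [0, 0, 0], "turn": -1, "claw": 255}
    - {"translation": [0, 0, 0], "turn": -1, "claw": 255}
    - {"translation": [0, 0, 0], "turn": -1, "claw": 255}
    - {"translation": [0, 0, 0], "turn": -1, "claw": 255}
    - {"translation": [0, 0, 0], "turn": -1, "claw": 255}

```text
time_s: 22.55
ee_pos: [0.6789, -0.1161, 0.2742]
orientation: [[-0.166, 0.986, -0.002], [0.986, 0.166, 0.0], [0.0, -0.002, -1.0]]
contact_force: [-0.8, -0.6, -0.5]
width: 0.27
gripper_force: 39.9
```

jog_arm:
  plan:
    - {"translation": [0, 0, 0], "turn": -1, "claw": 255}
    - {"translation": [0, 0, 0], "turn": -1, "claw": 255}
    - {"translation": [0, 0, 0], "turn": -1, "claw": 255}
    - {"translation": [0, 0, 0], "turn": -1, "claw": 255}
    - {"translation": [0, 0, -1], "turn": -0.17, "claw": 255}
    - {"translation": [0, 0, -1], "turn": 0, "claw": 255}
    - {"translation": [0, 0, 0], "turn": 0, "claw": 255}

```text
time_s: 23.42
ee_pos: [0.677, -0.1155, 0.2108]
orientation: [[0.122, 0.992, -0.008], [0.993, -0.122, 0.002], [0.001, -0.008, -1.0]]
contact_force: [-0.1, 1.1, -1.0]
width: 0.272
gripper_force: 39.9
```

```bash
python3 - <<'E'
from h import *
c=grab('wrist'); s=get_state(); a=s['orientation'][:,1]; print(s['ee_pos'],np.degrees(np.arctan2(a[1],a[0])),s['contact_force'])
E
```

```text
[ 0.67828913 -0.11566716  0.21344248] -7.025412642989133 [0.29268244 0.24376148 0.03643234]
```

jog_arm:
  plan:
    - {"translation": [0, 0, -0.4], "turn": 0, "claw": 255}
    - {"translation": [0, 0, -0.4], "turn": 0, "claw": 255}
    - {"translation": [0, 0, -0.3], "turn": 0, "claw": 255}
    - {"translation": [0, 0, -0.3], "turn": 0, "claw": 255}
    - {"translation": [0, 0, 0], "turn": 0, "claw": 255}

```text
time_s: 24.1
ee_pos: [0.6788, -0.1152, 0.1723]
orientation: [[0.123, 0.992, -0.002], [0.992, -0.123, 0.0], [0.0, -0.002, -1.0]]
contact_force: [-1.3, -0.0, -1.0]
width: 0.273
gripper_force: 39.9
```

jog_arm:
  plan:
    - {"translation": [0, 0, -0.5], "turn": 0, "claw": 255}
    - {"translation": [0, 0, -0.5], "turn": 0, "claw": 255}
    - {"translation": [0, 0, -0.4], "turn": 0, "claw": 255}
    - {"translation": [0, 0, -0.3], "turn": 0, "claw": 255}
    - {"translation": [0, 0, -0.12], "turn": 0, "claw": 255}
    - {"translation": [0, 0, 0], "turn": 0, "claw": 255}

```text
time_s: 24.85
ee_pos: [0.6796, -0.1154, 0.1192]
orientation: [[0.123, 0.992, 0.0], [0.992, -0.123, -0.0], [0.0, 0.0, -1.0]]
contact_force: [0.3, 0.1, -0.8]
width: 0.273
gripper_force: 39.9
```

jog_arm:
  plan:
    - {"translation": [0, 0, 0], "turn": 0, "claw": 0}
    - {"translation": [0, 0, 0], "turn": 0, "claw": 0}
    - {"translation": [0, 0, 0], "turn": 0, "claw": 0}
    - {"translation": [0, 0, 0], "turn": 0, "claw": 0}
    - {"translation": [0, 0, 1], "turn": 0, "claw": 0}
    - {"translation": [0, 0, 1], "turn": 0, "claw": 0}
    - {"translation": [0, 0, 1], "turn": 0, "claw": 0}
    - {"translation": [0, 0, 1], "turn": 0, "claw": 0}

```text
time_s: 25.85
ee_pos: [0.6793, -0.1154, 0.24]
orientation: [[0.123, 0.992, 0.0], [0.992, -0.123, -0.0], [-0.0, 0.0, -1.0]]
contact_force: [0.0, 0.4, 0.6]
width: 0.994
gripper_force: 0.0
```

```bash
python3 - <<'E'
from h import *
for n in('wrist','top','scene'):
    c=grab(n); P=cloud(c)
    for zz in((.125,.146),(.147,.18)):
        m=sel(P,.65,.71,-.15,-.08,*zz); print(n,m.sum(),rect(P[m]),np.nanmax(P[m][:,2])) if m.sum()>5 else None
    m=sel(P,.39,.58,-.1,.1,.115,.15); print('handle',m.sum(),rect(P[m]),np.median(P[m][:,2])) if m.sum()>9 else None
    # prongs
    g=c['pixels'].astype(int)
    m=sel(P,.3,.75,-.6,-.2,.182,.225)
    k,lab,st,ce=cv2.connectedComponentsWithStats(m.astype(np.uint8))
    for i in range(1,k):
        if st[i,4]>12: print('hk',st[i],rect(P[lab==i]),np.median(P[lab==i][:,2]).round(4),g[lab==i].mean(0).round())
    m=sel(P,.3,.8,-.6,-.2,.008,.018);k,lab,st,ce=cv2.connectedComponentsWithStats(m.astype(np.uint8))
    for i in range(1,k):
        if st[i,4]>150: print('foot',st[i],rect(P[lab==i]))
E
```

```text
wrist 341 (array([ 679.1, -115.2]), 25.7, 25.5, 171.8) 0.14598821792293587
wrist 501 (array([ 679.4, -115.6]), 21.6, 21.5, 82.6) 0.15610039231884754
handle 2753 (array([486.1,   2. ]), 129.5, 13.5, 100.7) 0.13552625339206165
foot [260 265  66  16 759] (array([ 619.1, -266.8]), 101.0, 24.6, 177.9)
foot [269 306  16  33 325] (array([ 580.8, -352.4]), 66.7, 24.7, 82.5)
foot [297 306  38  27 947] (array([ 644.1, -353.6]), 62.1, 54.9, 173.7)
handle 38 (array([476.2,  48.7]), 30.7, 11.5, 101.7) 0.1341333786364155
hk [407 157  29  60 418] (array([ 524.9, -322.1]), 189.5, 80.6, 0.9) 0.194 [135. 124. 111.]
foot [389 158  21  27 435] (array([ 618.9, -293.8]), 98.9, 70.7, 1.9)
foot [412 163  14  22 195] (array([ 610.5, -363. ]), 78.7, 46.5, 1.0)
scene 49 (array([ 688.1, -109.9]), 32.5, 19.8, 139.1) 0.14539546148705454
scene 39 (array([ 681.9, -116.3]), 23.8, 18.8, 43.6) 0.15649332367065658
handle 160 (array([488.7,   1.6]), 127.4, 16.4, 100.2) 0.1319717532646506
hk [211 151  23  23 161] (array([ 583.5, -321.3]), 79.9, 79.3, 177.8) 0.1927 [121. 117. 107.]
foot [204 193  36  30 393] (array([ 639.6, -322.2]), 133.5, 72.5, 89.6)
```

The driver is reseated at (0.680,-0.1155) and upright. The handle is at (0.4868,0.0018) with bar yaw 100.7°. Going to grasp the handle.

jog_arm:
  plan:
    - {"translation": [-0.8, 0.49, 0], "turn": 0.55, "claw": 0}
    - {"translation": [-0.8, 0.49, 0], "turn": 0.55, "claw": 0}
    - {"translation": [-0.8, 0.49, 0], "turn": 0.55, "claw": 0}
    - {"translation": [-0.8, 0.49, 0], "turn": 0.55, "claw": 0}
    - {"translation": [-0.8, 0.49, 0], "turn": 0.55, "claw": 0}
    - {"translation": [-0.8, 0.49, 0], "turn": 0.55, "claw": 0}
    - {"translation": [-0.8, 0.49, 0], "turn": 0.55, "claw": 0}
    - {"translation": [-0.8, 0.49, 0], "turn": 0.55, "claw": 0}

```text
time_s: 27.0
ee_pos: [0.4857, 0.0027, 0.2366]
orientation: [[-0.184, 0.983, -0.003], [0.983, 0.184, 0.0], [0.001, -0.003, -1.0]]
contact_force: [0.5, -0.0, 0.3]
width: 1.003
gripper_force: 0.0
```

jog_arm:
  plan:
    - {"translation": [0, 0, -0.8], "turn": 0, "claw": 0}
    - {"translation": [0, 0, -0.8], "turn": 0, "claw": 0}
    - {"translation": [0, 0, -0.8], "turn": 0, "claw": 0}
    - {"translation": [0, 0, -0.6], "turn": 0, "claw": 0}
    - {"translation": [0, 0, -0.45], "turn": 0, "claw": 0}
    - {"translation": [0, 0, 0], "turn": 0, "claw": 0}
    - {"translation": [0, 0, 0], "turn": 0, "claw": 255}
    - {"translation": [0, 0, 0], "turn": 0, "claw": 255}

```text
time_s: 28.0
ee_pos: [0.4882, 0.0021, 0.1367]
orientation: [[-0.183, 0.983, 0.002], [0.983, 0.183, -0.0], [-0.001, 0.002, -1.0]]
contact_force: [0.5, 0.1, 0.4]
width: 0.846
gripper_force: 0.0
```

jog_arm:
  plan:
    - {"translation": [0, 0, 0], "turn": 0, "claw": 255}
    - {"translation": [0, 0, 0], "turn": 0, "claw": 255}
    - {"translation": [0, 0, 0], "turn": 0, "claw": 255}
    - {"translation": [0, 0, 0], "turn": 0, "claw": 255}
    - {"translation": [0, 0, 0], "turn": 0, "claw": 255}
    - {"translation": [0, 0, 0], "turn": 0, "claw": 255}
  grip_force: 55

```text
time_s: 28.75
ee_pos: [0.4874, 0.0022, 0.1355]
orientation: [[-0.183, 0.983, -0.0], [0.983, 0.183, 0.0], [0.0, -0.0, -1.0]]
contact_force: [0.4, 0.1, 0.1]
width: 0.216
gripper_force: 0.0
```

```bash
python3 - <<'E'
from h import *
c=load('top');P=cloud(c);s=get_state();print(s['ee_pos'])
m=sel(P,.3,.75,-.6,-.2,.182,.225); q=P[m]*1000
up=q[q[:,2]>203]; print('up',up.round())
for lo,hi in((-400,-323),(-323,-250)):
    r=q[(q[:,1]>lo)&(q[:,1]<hi)&(q[:,0]<575)&(q[:,2]<200)]; f=np.polyfit(r[:,0],r[:,1],1); print('prong',len(r),r[:,0].min(),r[:,0].max(),'slope deg',np.degrees(np.arctan(f[0])),'y at 485',np.polyval(f,485),np.median(r[:,2]))
b=q[(q[:,0]>595)]; print('bar',b.min(0),b.max(0))
E
```

```text
[0.48739729 0.00220649 0.13551817]
up [[ 439. -294.  205.]
 [ 440. -297.  205.]
 [ 441. -352.  203.]
 [ 440. -354.  209.]
 [ 441. -358.  203.]
 [ 436. -293.  208.]
 [ 435. -294.  214.]
 [ 436. -299.  209.]
 [ 437. -353.  210.]
 [ 437. -356.  212.]
 [ 437. -359.  212.]
 [ 433. -293.  208.]
 [ 433. -295.  211.]
 [ 433. -298.  211.]
 [ 434. -354.  208.]
 [ 433. -355.  212.]
 [ 433. -358.  215.]
 [ 430. -296.  207.]
 [ 430. -298.  210.]
 [ 431. -356.  210.]]
prong 116 444.364358129298 574.6313607778648 slope deg 1.4623634379415296 y at 485 -354.59168979222324 193.42161010342696
prong 110 443.40558719019066 573.7173627816009 slope deg 1.3340763953167798 y at 485 -293.99065838809975 193.25863717805873
bar [ 595.24026159 -361.14052577  182.54019335] [ 619.60109182 -280.53147286  201.40438515]
```

jog_arm:
  plan:
    - {"translation": [0, 0, 0], "turn": 0, "claw": 255}
    - {"translation": [0, 0, 0], "turn": 0, "claw": 255}
    - {"translation": [0, 0, 0], "turn": 0, "claw": 255}
    - {"translation": [0, 0, 0.3], "turn": 0, "claw": 255}
    - {"translation": [0, 0, 0.4], "turn": 0, "claw": 255}
    - {"translation": [0, 0, 0.5], "turn": 0, "claw": 255}
    - {"translation": [0, 0, 0], "turn": 0, "claw": 255}

```text
time_s: 29.62
ee_pos: [0.4888, 0.0021, 0.174]
orientation: [[-0.183, 0.983, 0.004], [0.983, 0.183, -0.0], [-0.001, 0.004, -1.0]]
contact_force: [0.4, 0.0, -3.1]
width: 0.123
gripper_force: 55.0
```

jog_arm:
  plan:
    - {"translation": [0, 0, 0.7], "turn": 0, "claw": 255}
    - {"translation": [0, 0, 0.7], "turn": 0, "claw": 255}
    - {"translation": [0, 0, 0.7], "turn": 0, "claw": 255}
    - {"translation": [-0.35, -0.7, 0], "turn": -0.2, "claw": 255}
    - {"translation": [-0.35, -0.9, 0], "turn": -0.2, "claw": 255}
    - {"translation": [-0.35, -0.9, 0], "turn": -0.2, "claw": 255}
    - {"translation": [-0.35, -0.9, 0], "turn": -0.2, "claw": 255}
    - {"translation": [-0.35, -0.9, 0], "turn": -0.2, "claw": 255}

```text
time_s: 30.62
ee_pos: [0.4344, -0.1276, 0.2343]
orientation: [[-0.114, 0.994, -0.0], [0.994, 0.114, 0.0], [0.0, -0.0, -1.0]]
contact_force: [0.2, -0.1, -2.0]
width: 0.118
gripper_force: 55.0
```

jog_arm:
  plan:
    - {"translation": [-0.35, -0.9, 0], "turn": -0.2, "claw": 255}
    - {"translation": [-0.35, -0.9, 0], "turn": -0.2, "claw": 255}
    - {"translation": [-0.35, -0.9, 0], "turn": -0.2, "claw": 255}
    - {"translation": [-0.35, -0.9, 0], "turn": -0.2, "claw": 255}
    - {"translation": [-0.35, -0.9, 0], "turn": -0.2, "claw": 255}
    - {"translation": [-0.35, -0.9, 0], "turn": -0.2, "claw": 255}
    - {"translation": [-0.4, -0.9, 0], "turn": -0.1, "claw": 255}
    - {"translation": [0, -0.2, 0], "turn": 0, "claw": 255}

```text
time_s: 31.62
ee_pos: [0.3593, -0.3228, 0.2343]
orientation: [[-0.021, 1.0, -0.0], [1.0, 0.021, 0.0], [0.0, -0.0, -1.0]]
contact_force: [0.3, 0.8, -1.4]
width: 0.119
gripper_force: 55.0
```

```bash
python3 - <<'E'
from h import *
s=get_state(); a=s['orientation'][:,1]; print(s['ee_pos'],np.degrees(np.arctan2(a[1],a[0])),s['contact_force'],s['width'])
w=grab('wrist'); c=grab('scene'); P=cloud(c)
q=P[sel(P,.25,.7,-.5,-.2,.14,.26)]
for n,c in(('w',w),('s',c)):
    P=cloud(c); g=c['pixels'].min(2)
    m=sel(P,.24,.55,-.45,-.15,.16,.185)&(g>130); print(n,'plate',m.sum(),rect(P[m]) if m.sum()>9 else '',np.median(P[m][:,2]), 'z by x', np.polyfit(P[m][:,0]-.36,P[m][:,2],1) if m.sum()>9 else '')
u=np.hstack([cv2.resize(w['pixels'][0:330],(480,248)),cv2.resize(c['pixels'][90:240,120:360],(400,250))[:248]])
cv2.imwrite('pics/stage.png',u[...,::-1][:, :800])
E
```

```text
[ 0.35925044 -0.32276272  0.23429587] 1.2221356045154836 [ 0.3468757   0.75084989 -1.43521606] 0.11947299026991942
w plate 10209 (array([ 380.2, -320.7]), 201.7, 139.8, 40.0) 0.17491960790246047 z by x [0.00064836 0.17491786]
s plate 871 (array([ 363.1, -323.4]), 199.0, 156.7, 90.6) 0.17233373752676326 z by x [0.00043438 0.17220094]
```

View pics/stage.png

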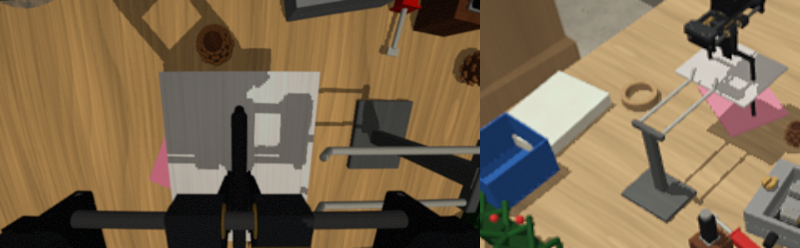

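The panel is level (plate top z 0.174), with the prongs at the bar's height gap. Inserting along +x.

jog_arm:
  plan:
    - {"translation": [0.6, 0, 0], "turn": 0, "claw": 255}
    - {"translation": [0.6, 0, 0], "turn": 0, "claw": 255}
    - {"translation": [0.6, 0, 0], "turn": 0, "claw": 255}
    - {"translation": [0.6, 0, 0], "turn": 0, "claw": 255}
    - {"translation": [0.6, 0, 0], "turn": 0, "claw": 255}
    - {"translation": [0.6, 0, 0], "turn": 0, "claw": 255}
    - {"translation": [0.6, 0, 0], "turn": 0, "claw": 255}
    - {"translation": [0.1, 0, 0], "turn": 0, "claw": 255}

```text
time_s: 32.72
ee_pos: [0.49, -0.3218, 0.2344]
orientation: [[-0.025, 1.0, -0.0], [1.0, 0.025, 0.0], [0.0, -0.0, -1.0]]
contact_force: [0.3, -0.0, -1.8]
width: 0.12
gripper_force: 55.0
```

jog_arm:
  plan:
    - {"translation": [0, 0, -0.4], "turn": 0, "claw": 255}
    - {"translation": [0, 0, -0.3], "turn": 0, "claw": 255}
    - {"translation": [0, 0, -0.2], "turn": 0, "claw": 255}
    - {"translation": [0, 0, 0], "turn": 0, "claw": 255}

```text
time_s: 33.22
ee_pos: [0.4882, -0.3216, 0.2065]
orientation: [[-0.023, 1.0, -0.001], [1.0, 0.023, 0.001], [0.001, -0.001, -1.0]]
contact_force: [-0.2, 0.1, -2.5]
width: 0.122
gripper_force: 55.0
```

jog_arm:
  plan:
    - {"translation": [0, 0, -0.05], "turn": 0, "claw": 255}
    - {"translation": [0, 0, -0.05], "turn": 0, "claw": 255}
    - {"translation": [0, 0, 0], "turn": 0, "claw": 255}

```text
time_s: 33.6
ee_pos: [0.4889, -0.3218, 0.2047]
orientation: [[-0.024, 1.0, 0.0], [1.0, 0.024, -0.0], [-0.0, 0.0, -1.0]]
contact_force: [0.7, 0.0, -2.5]
width: 0.121
gripper_force: 55.0
```

jog_arm:
  plan:
    - {"translation": [0, 0, -0.04], "turn": 0, "claw": 255}
    - {"translation": [0, 0, -0.03], "turn": 0, "claw": 255}
    - {"translation": [0, 0, 0], "turn": 0, "claw": 255}

```text
time_s: 33.98
ee_pos: [0.4891, -0.322, 0.2044]
orientation: [[-0.024, 1.0, 0.001], [1.0, 0.024, -0.001], [-0.001, 0.001, -1.0]]
contact_force: [-3.6, 2.3, 6.2]
width: 0.122
gripper_force: 55.0
```

Contact: the bar rests on the prongs. Releasing and rising.

jog_arm:
  plan:
    - {"translation": [0, 0, 0.01], "turn": 0, "claw": 0}
    - {"translation": [0, 0, 0], "turn": 0, "claw": 0}
    - {"translation": [0, 0, 0], "turn": 0, "claw": 0}
    - {"translation": [0, 0, 0], "turn": 0, "claw": 0}
    - {"translation": [0, 0, 0], "turn": 0, "claw": 0}
    - {"translation": [0, 0, 0], "turn": 0, "claw": 0}
    - {"translation": [0, 0, 0], "turn": 0, "claw": 0}
    - {"translation": [0, 0, 0], "turn": 0, "claw": 0}
  grip_force: 25

```text
time_s: 34.98
ee_pos: [0.4889, -0.3218, 0.2028]
orientation: [[-0.024, 1.0, 0.0], [1.0, 0.024, -0.0], [-0.0, 0.0, -1.0]]
contact_force: [-0.5, 0.5, -0.7]
width: 0.901
gripper_force: 0.0
```

jog_arm:
  plan:
    - {"translation": [0, 0, 0.5], "turn": 0, "claw": 0}
    - {"translation": [0, 0, 0.8], "turn": 0, "claw": 0}
    - {"translation": [0, 0, 1], "turn": 0, "claw": 0}
    - {"translation": [0, 0, 1], "turn": 0, "claw": 0}
    - {"translation": [0, 0, 1], "turn": 0, "claw": 0}
    - {"translation": [0, 1, 0.7], "turn": 0, "claw": 0}
    - {"translation": [0, 1, 0], "turn": 0, "claw": 0}
    - {"translation": [0, 1, 0], "turn": 0, "claw": 0}

```text
time_s: 35.98
ee_pos: [0.489, -0.2311, 0.3548]
orientation: [[-0.023, 1.0, 0.002], [1.0, 0.023, -0.001], [-0.001, 0.002, -1.0]]
contact_force: [-0.2, -0.4, 0.1]
width: 0.997
gripper_force: 0.0
```

jog_arm:
  plan:
    - {"translation": [-0.1, 1, 0], "turn": 0, "claw": 0}
    - {"translation": [-0.1, 1, 0], "turn": 0, "claw": 0}
    - {"translation": [-0.1, 1, 0], "turn": 0, "claw": 0}
    - {"translation": [0, 0, 0], "turn": 0, "claw": 0}

```text
time_s: 36.48
ee_pos: [0.48, -0.1406, 0.3544]
orientation: [[-0.026, 1.0, 0.002], [1.0, 0.026, -0.001], [-0.001, 0.002, -1.0]]
contact_force: [-0.5, 0.7, 0.2]
width: 0.999
gripper_force: 0.0
```

```bash
python3 - <<'E'
from h import *
s=get_state(); a=s['orientation'][:,1]; print(s['time_s'],s['ee_pos'],np.degrees(np.arctan2(a[1],a[0])),s['width'])
w=grab('wrist'); c=grab('scene'); t=grab('top')
for n,c in(('s',c),('t',t)):
    P=cloud(c); g=c['pixels'].min(2)
    m=sel(P,.38,.6,-.45,-.2,.125,.16)&(g>120); print(n,'plate',m.sum(),rect(P[m]) if m.sum()>9 else '', 'z by x', np.polyfit(P[m][:,0]-.488,P[m][:,2],1) if m.sum()>9 else '')
    m=sel(P,.38,.6,-.45,-.2,.185,.225)&(c['pixels'].max(2)<70); print('bar',m.sum(),rect(P[m]) if m.sum()>9 else '')
u=np.hstack([cv2.resize(w['pixels'][0:400],(480,300)),cv2.resize(t['pixels'][130:280,200:360],(320,300))])
cv2.imwrite('pics/open.png',u[...,::-1])
E
```

```text
36.475 [ 0.47996076 -0.14062372  0.35435089] 1.5061105583719223 0.9993191212720455
s plate 1389 (array([ 491.9, -322.3]), 197.7, 158.5, 90.9) z by x [0.00101585 0.14246407]
bar 97 (array([ 494.6, -322. ]), 125.4, 11.9, 92.8)
t plate 1508 (array([ 488. , -323.7]), 190.6, 151.0, 91.2) z by x [-0.00066055  0.14385794]
bar 118 (array([ 487.9, -329.6]), 111.1, 10.3, 91.2)
```

View pics/open.png

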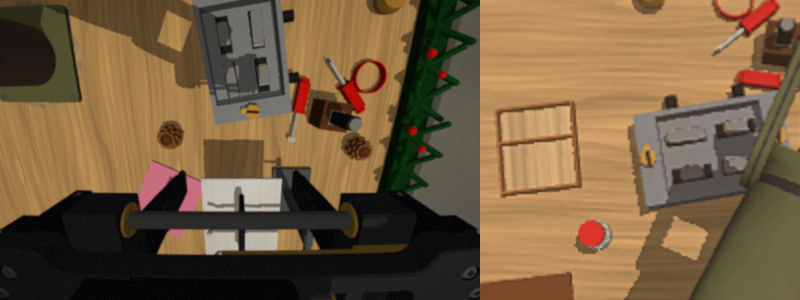

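The panel hangs level on both prongs. The open box shows four sticks in the well, two per side. Moving the camera over the box to measure the sticks and tray.

jog_arm:
  plan:
    - {"translation": [0.05, 0.6, 0], "turn": 0.3, "claw": 0}
    - {"translation": [0.05, 0.7, 0], "turn": 0.4, "claw": 0}
    - {"translation": [0.05, 0.7, 0], "turn": 0.4, "claw": 0}
    - {"translation": [0.05, 0.7, 0], "turn": 0.4, "claw": 0}
    - {"translation": [0.03, 0.7, 0], "turn": 0.4, "claw": 0}
    - {"translation": [0, 0.7, 0], "turn": 0.4, "claw": 0}
    - {"translation": [0, 0.7, 0], "turn": 0, "claw": 0}
    - {"translation": [0, 0, 0], "turn": 0, "claw": 0}

```text
time_s: 37.62
ee_pos: [0.4868, 0.0033, 0.3527]
orientation: [[-0.186, 0.983, -0.0], [0.983, 0.186, 0.0], [0.0, -0.0, -1.0]]
contact_force: [-0.4, 0.2, -0.5]
width: 0.998
gripper_force: 0.0
```

```bash
cat > sticks.py <<'E'
from h import *
c=grab('wrist'); P=cloud(c); s=get_state(); print(s['time_s'],s['ee_pos'])
m=sel(P,.38,.6,-.12,.12,.05,.064).astype(np.uint8)
# keep only inside well (box frame)
a=np.radians(10.7); d=P[...,:2]-[.4868,.0018]; bx=d@[np.cos(a),np.sin(a)]; by=d@[-np.sin(a),np.cos(a)]
m&=((abs(bx)<.066)&(abs(by)<.086)).astype(np.uint8); m=cv2.morphologyEx(m,cv2.MORPH_OPEN,np.ones((3,3),np.uint8))
k,lab,st,ce=cv2.connectedComponentsWithStats(m)
for i in range(1,k):
    if st[i,4]>60: j=lab==i; print('stick',rect(P[j]),'px',ce[i].round(),st[i,4],'z',np.median(P[j][:,2]).round(4),'box',bx[j].mean().round(3),by[j].mean().round(3))
for n in('top','scene','wrist'):
    t=c if n=='wrist' else grab(n); P=cloud(t)
    m=sel(P,.35,.65,.15,.45,.014,.028); m=cv2.morphologyEx(m.astype(np.uint8),cv2.MORPH_CLOSE,np.ones((3,3),np.uint8))
    k,lab,st,ce=cv2.connectedComponentsWithStats(m)
    if k>1:
        i=1+st[1:,4].argmax(); print(n,'tray',rect(P[lab==i]),st[i])
E
python3 sticks.py
```

```text
37.675 [0.48683706 0.00258205 0.35269346]
stick (array([509.5,  50.9]), 65.8, 22.2, 98.1) px [339. 140.] 591 z 0.0581 box 0.031 0.045
stick (array([444.5,  38.9]), 40.3, 22.2, 100.8) px [297. 140.] 369 z 0.0581 box -0.035 0.044
stick (array([461. , -47.4]), 65.8, 22.1, 103.6) px [298. 193.] 510 z 0.058 box -0.034 -0.042
stick (array([525.7, -35.1]), 39.9, 22.0, 101.4) px [337. 194.] 323 z 0.0578 box 0.031 -0.043
top tray (array([490.6, 316.8]), 156.3, 143.0, 8.1) [207 180  43  48 359]
scene tray (array([492.9, 315.9]), 159.9, 141.1, 8.3) [372 244  59  55 435]
wrist tray (array([498.7, 253.6]), 156.0, 17.0, 9.7) [306   0 104  14 620]
```

Found two long sticks at (0.5095,0.0509) and (0.461,-0.0474), and two short at (0.4445,0.0389) and (0.5257,-0.0351). The tray centre is (0.4915,0.3165), yaw 8.2°, divider toward +x. Picking the first long stick; fingers kept part-open (claw 148).

jog_arm:
  plan:
    - {"translation": [0.2, 0.4, -1], "turn": -0.2, "claw": 148}
    - {"translation": [0.2, 0.4, -1], "turn": -0.2, "claw": 148}
    - {"translation": [0.2, 0.4, -1], "turn": -0.2, "claw": 148}
    - {"translation": [0.16, 0.44, -1], "turn": 0, "claw": 148}
    - {"translation": [0, 0, -1], "turn": 0, "claw": 148}
    - {"translation": [0, 0, -1], "turn": 0, "claw": 148}
    - {"translation": [0, 0, -1], "turn": 0, "claw": 148}
    - {"translation": [0, 0, -0.6], "turn": 0, "claw": 148}

```text
time_s: 38.78
ee_pos: [0.5089, 0.0507, 0.123]
orientation: [[-0.141, 0.99, -0.002], [0.99, 0.141, -0.0], [0.0, -0.002, -1.0]]
contact_force: [-0.5, -0.1, 0.3]
width: 0.418
gripper_force: 0.0
```

jog_arm:
  plan:
    - {"translation": [0, 0, -0.7], "turn": 0, "claw": 148}
    - {"translation": [0, 0, -0.7], "turn": 0, "claw": 148}
    - {"translation": [0, 0, -0.4], "turn": 0, "claw": 148}
    - {"translation": [0, 0, -0.25], "turn": 0, "claw": 148}
    - {"translation": [0, 0, 0], "turn": 0, "claw": 148}
    - {"translation": [0, 0, 0], "turn": 0, "claw": 255}
    - {"translation": [0, 0, 0], "turn": 0, "claw": 255}
    - {"translation": [0, 0, 0], "turn": 0, "claw": 255}

```text
time_s: 39.78
ee_pos: [0.5101, 0.0514, 0.0639]
orientation: [[-0.142, 0.99, 0.001], [0.99, 0.142, -0.0], [-0.0, 0.001, -1.0]]
contact_force: [-0.1, -0.4, 1.7]
width: 0.23
gripper_force: 25.0
```

```bash
python3 - <<'E'
from h import *
t=load('top'); print('glue',onplane(t,[[257,247]],.085),'mug',onplane(t,[[153,219]],.085)); s=get_state(); print(s['ee_pos'],s['width'],s['gripper_force'],s['contact_force'])
E
```

```text
glue [[0.33424534 0.19494996 0.085     ]] mug [[0.42065789 0.55265023 0.085     ]]
[0.51010679 0.05141151 0.0639369 ] 0.22986093880507116 25.00040352344513 [-0.05857689 -0.42783516  1.67506273]
```

jog_arm:
  plan:
    - {"translation": [0, 0, 1], "turn": 0, "claw": 255}
    - {"translation": [0, 0, 1], "turn": 0, "claw": 255}
    - {"translation": [0, 0, 1], "turn": 1, "claw": 255}
    - {"translation": [0, 0, 1], "turn": 1, "claw": 255}
    - {"translation": [-0.16, 0.9, 0], "turn": 1, "claw": 255}
    - {"translation": [-0.16, 0.9, 0], "turn": 1, "claw": 255}
    - {"translation": [-0.16, 0.9, 0], "turn": 1, "claw": 255}
    - {"translation": [-0.16, 0.9, 0], "turn": 1, "claw": 255}

```text
time_s: 40.78
ee_pos: [0.49, 0.1602, 0.1832]
orientation: [[-0.534, 0.845, -0.0], [0.845, 0.534, -0.0], [0.0, -0.0, -1.0]]
contact_force: [0.8, 0.1, -1.3]
width: 0.23
gripper_force: 25.0
```

jog_arm:
  plan:
    - {"translation": [-0.16, 0.88, 0], "turn": 1, "claw": 255}
    - {"translation": [-0.16, 0.88, 0], "turn": 1, "claw": 255}
    - {"translation": [-0.16, 0.88, 0], "turn": 1, "claw": 255}
    - {"translation": [-0.16, 0.88, 0], "turn": 1, "claw": 255}
    - {"translation": [-0.16, 0.88, 0], "turn": 1, "claw": 255}
    - {"translation": [-0.16, 0.88, 0], "turn": 1, "claw": 255}
    - {"translation": [-0.16, 0.88, 0], "turn": 1, "claw": 255}
    - {"translation": [0, 0.03, 0], "turn": 1, "claw": 255}

```text
time_s: 41.78
ee_pos: [0.4562, 0.3465, 0.183]
orientation: [[-0.902, 0.432, -0.0], [0.432, 0.902, 0.0], [0.0, -0.0, -1.0]]
contact_force: [-0.2, -0.3, 0.2]
width: 0.23
gripper_force: 25.0
```

jog_arm:
  plan:
    - {"translation": [0, 0, 0], "turn": 1, "claw": 255}
    - {"translation": [0, 0, 0], "turn": 1, "claw": 255}
    - {"translation": [0, 0, 0], "turn": 1, "claw": 255}
    - {"translation": [0, 0, 0], "turn": 1, "claw": 255}
    - {"translation": [0, 0, 0], "turn": 1, "claw": 255}
    - {"translation": [0, 0, 0], "turn": 1, "claw": 255}
    - {"translation": [0, 0, 0], "turn": 1, "claw": 255}
    - {"translation": [0, 0, 0], "turn": 1, "claw": 255}

```text
time_s: 42.78
ee_pos: [0.4566, 0.345, 0.183]
orientation: [[-0.994, -0.11, -0.0], [-0.11, 0.994, -0.0], [0.0, -0.0, -1.0]]
contact_force: [-0.0, 0.3, -1.1]
width: 0.23
gripper_force: 25.0
```

```bash
cat > tray.py <<'E'
from h import *
s=get_state(); a=s['orientation'][:,1]; print(s['time_s'],s['ee_pos'],np.degrees(np.arctan2(a[1],a[0])),s['width'])
for n in('top','scene','wrist'):
    t=grab(n); P=cloud(t); h=cv2.cvtColor(t['pixels'],cv2.COLOR_RGB2HSV)
    m=sel(P,.3,.7,.15,.5,.014,.027)&(h[...,1]>70); k,lab,st,ce=cv2.connectedComponentsWithStats(m.astype(np.uint8),connectivity=8)
    if k>1 and m.sum()>60: print(n,'tray all',rect(P[m]),m.sum(),[rect(P[lab==i]) for i in range(1,k) if st[i,4]>60][:3])
    m=sel(P,.3,.7,.15,.5,.002,.033)&(h[...,1]<60)&(h[...,2]>60); k,lab,st,ce=cv2.connectedComponentsWithStats(m.astype(np.uint8))
    for i in range(1,k):
        if st[i,4]>15: print(n,'grey',rect(P[lab==i]),st[i,4],np.median(P[lab==i][:,2]).round(3))
E
python3 tray.py
```

```text
42.775 [0.45660771 0.34497584 0.18300948] 96.29102915759412 0.22985864192064007
top tray all (array([438.9, 284.8]), 296.7, 140.2, 19.0) 230 [(array([490.3, 315.8]), 156.6, 141.1, 8.5)]
scene tray all (array([493.6, 316.1]), 161.0, 141.2, 7.5) 397 [(array([493.6, 316.1]), 161.0, 141.2, 7.5)]
scene grey (array([352.4, 208.8]), 46.4, 20.3, 122.6) 70 0.019
wrist tray all (array([421.3, 298.5]), 242.5, 156.9, 16.6) 2125 [(array([480.2, 315.2]), 140.5, 135.8, 98.0)]
wrist grey (array([339.4, 219.1]), 43.2, 15.2, 170.4) 300 0.024
```

jog_arm:
  plan:
    - {"translation": [0, 0, -1], "turn": 0.5, "claw": 255}
    - {"translation": [0, 0, -1], "turn": 0, "claw": 255}
    - {"translation": [0, 0, -1], "turn": 0, "claw": 255}
    - {"translation": [0, 0, -0.8], "turn": 0, "claw": 255}
    - {"translation": [0, 0, -0.6], "turn": 0, "claw": 255}
    - {"translation": [0, 0, -0.4], "turn": 0, "claw": 255}
    - {"translation": [0, 0, -0.18], "turn": 0, "claw": 255}
    - {"translation": [0, 0, 0], "turn": 0, "claw": 255}

```text
time_s: 43.92
ee_pos: [0.4575, 0.3455, 0.0346]
orientation: [[-0.99, -0.142, 0.001], [-0.142, 0.99, 0.001], [-0.001, 0.001, -1.0]]
contact_force: [0.7, 0.5, -0.8]
width: 0.228
gripper_force: 25.0
```

jog_arm:
  plan:
    - {"translation": [0, 0, 0], "turn": 0, "claw": 148}
    - {"translation": [0, 0, 0], "turn": 0, "claw": 148}
    - {"translation": [0, 0, 0], "turn": 0, "claw": 148}
    - {"translation": [0, 0, 1], "turn": 0, "claw": 148}
    - {"translation": [0, 0, 1], "turn": 0, "claw": 148}
    - {"translation": [0, 0, 1], "turn": -1, "claw": 148}
    - {"translation": [0, 0, 1], "turn": -1, "claw": 148}
    - {"translation": [0, 0, 1], "turn": -1, "claw": 148}

```text
time_s: 44.92
ee_pos: [0.4567, 0.345, 0.1849]
orientation: [[-0.998, 0.069, 0.0], [0.069, 0.998, 0.0], [-0.0, 0.0, -1.0]]
contact_force: [0.4, -0.4, 0.1]
width: 0.421
gripper_force: 0.0
```

```bash
python3 tray.py
```

```text
44.925 [0.45671087 0.3450446  0.18493849] 86.02440890803302 0.4208425605488639
top tray all (array([438.4, 286.1]), 296.3, 143.2, 18.9) 234 [(array([490.3, 316.7]), 155.7, 141.8, 7.8)]
top grey (array([436.8, 341.8]), 19.4, 18.4, 89.9) 34 0.026
scene tray all (array([492.8, 315.9]), 160.2, 140.7, 7.9) 416 [(array([492.8, 315.9]), 160.2, 140.7, 7.9)]
scene grey (array([354.3, 208.5]), 45.2, 21.1, 118.0) 72 0.021
scene grey (array([463.1, 345. ]), 64.8, 21.8, 8.7) 137 0.025
wrist tray all (array([433.9, 302.9]), 283.9, 156.1, 16.0) 2636 [(array([475.4, 314.3]), 141.2, 125.7, 97.9), (array([562.8, 338.3]), 80.5, 7.0, 96.7)]
wrist grey (array([340.5, 220. ]), 41.6, 12.3, 166.8) 305 0.024
wrist grey (array([462.1, 346.4]), 71.8, 20.9, 8.2) 964 0.028
```

First stick lies flat in the long compartment at (0.461,0.345). Fetching the second long one.

jog_arm:
  plan:
    - {"translation": [0, -0.8, 0], "turn": -1, "claw": 148}
    - {"translation": [0, -1, 0], "turn": -1, "claw": 148}
    - {"translation": [0, -1, 0], "turn": -1, "claw": 148}
    - {"translation": [0, -1, 0], "turn": -1, "claw": 148}
    - {"translation": [0, -1, 0], "turn": -1, "claw": 148}
    - {"translation": [0, -1, 0], "turn": -1, "claw": 148}
    - {"translation": [0, -1, 0], "turn": -1, "claw": 148}
    - {"translation": [0, -1, 0], "turn": -1, "claw": 148}

```text
time_s: 46.08
ee_pos: [0.4552, 0.1089, 0.1816]
orientation: [[-0.808, 0.589, -0.003], [0.589, 0.808, -0.001], [0.002, -0.003, -1.0]]
contact_force: [-1.2, -0.2, -0.1]
width: 0.423
gripper_force: 0.0
```

jog_arm:
  plan:
    - {"translation": [0.05, -1, 0], "turn": -1, "claw": 148}
    - {"translation": [0.05, -1, 0], "turn": -1, "claw": 148}
    - {"translation": [0.05, -1, 0], "turn": -1, "claw": 148}
    - {"translation": [0, -1, 0], "turn": -1, "claw": 148}
    - {"translation": [0, -0.8, 0], "turn": -1, "claw": 148}
    - {"translation": [0, -0.47, 0], "turn": -1, "claw": 148}
    - {"translation": [0, 0, 0], "turn": -1, "claw": 148}
    - {"translation": [0, 0, 0], "turn": -1, "claw": 148}

```text
time_s: 47.08
ee_pos: [0.4594, -0.0479, 0.1816]
orientation: [[-0.372, 0.928, -0.004], [0.928, 0.372, 0.0], [0.002, -0.003, -1.0]]
contact_force: [0.1, -0.1, -0.0]
width: 0.424
gripper_force: 0.0
```

jog_arm:
  plan:
    - {"translation": [0, 0, 0], "turn": -1, "claw": 148}
    - {"translation": [0, 0, -0.8], "turn": -1, "claw": 148}
    - {"translation": [0, 0, -0.8], "turn": -0.15, "claw": 148}
    - {"translation": [0, 0, -0.8], "turn": 0, "claw": 148}
    - {"translation": [0, 0, -0.8], "turn": 0, "claw": 148}
    - {"translation": [0, 0, -0.5], "turn": 0, "claw": 148}
    - {"translation": [0, 0, -0.3], "turn": 0, "claw": 148}
    - {"translation": [0, 0, 0], "turn": 0, "claw": 148}

```text
time_s: 48.08
ee_pos: [0.4608, -0.0471, 0.0633]
orientation: [[-0.234, 0.972, -0.001], [0.972, 0.234, 0.0], [0.001, -0.001, -1.0]]
contact_force: [0.4, -0.6, 0.6]
width: 0.421
gripper_force: 0.0
```

jog_arm:
  plan:
    - {"translation": [0, 0, 0], "turn": 0, "claw": 255}
    - {"translation": [0, 0, 0], "turn": 0, "claw": 255}
    - {"translation": [0, 0, 0], "turn": 0, "claw": 255}
    - {"translation": [0, 0, 0], "turn": 0, "claw": 255}

```text
time_s: 48.58
ee_pos: [0.4619, -0.0471, 0.0647]
orientation: [[-0.235, 0.972, 0.001], [0.972, 0.235, -0.0], [-0.001, 0.001, -1.0]]
contact_force: [-0.9, 0.4, 3.8]
width: 0.227
gripper_force: 25.0
```

jog_arm:
  plan:
    - {"translation": [0, 0, 1], "turn": 0, "claw": 255}
    - {"translation": [0, 0, 1], "turn": 0, "claw": 255}
    - {"translation": [0, 0, 1], "turn": 1, "claw": 255}
    - {"translation": [0, 0, 1], "turn": 1, "claw": 255}
    - {"translation": [0.04, 1, 0], "turn": 1, "claw": 255}
    - {"translation": [0.04, 1, 0], "turn": 1, "claw": 255}
    - {"translation": [0.04, 1, 0], "turn": 1, "claw": 255}
    - {"translation": [0.04, 1, 0], "turn": 1, "claw": 255}

```text
time_s: 49.58
ee_pos: [0.4657, 0.0739, 0.1834]
orientation: [[-0.611, 0.791, -0.001], [0.791, 0.611, -0.0], [0.0, -0.0, -1.0]]
contact_force: [-0.5, 0.6, -0.8]
width: 0.232
gripper_force: 25.0
```

jog_arm:
  plan:
    - {"translation": [0, 0.98, 0], "turn": 1, "claw": 255}
    - {"translation": [0, 0.98, 0], "turn": 1, "claw": 255}
    - {"translation": [0, 0.98, 0], "turn": 1, "claw": 255}
    - {"translation": [0, 0.98, 0], "turn": 1, "claw": 255}
    - {"translation": [0, 0.98, 0], "turn": 1, "claw": 255}
    - {"translation": [0, 0.98, 0], "turn": 1, "claw": 255}
    - {"translation": [0, 0.98, 0], "turn": 1, "claw": 255}
    - {"translation": [0, 0.03, 0], "turn": 1, "claw": 255}

```text
time_s: 50.58
ee_pos: [0.4656, 0.2812, 0.1833]
orientation: [[-0.939, 0.345, -0.001], [0.345, 0.939, -0.0], [0.001, -0.0, -1.0]]
contact_force: [-0.5, -0.3, -0.9]
width: 0.232
gripper_force: 25.0
```

jog_arm:
  plan:
    - {"translation": [0, 0, 0], "turn": 1, "claw": 255}
    - {"translation": [0, 0, 0], "turn": 1, "claw": 255}
    - {"translation": [0, 0, 0], "turn": 1, "claw": 255}
    - {"translation": [0, 0, 0], "turn": 1, "claw": 255}
    - {"translation": [0, 0, 0], "turn": 1, "claw": 255}
    - {"translation": [0, 0, 0], "turn": 1, "claw": 255}
    - {"translation": [0, 0, 0], "turn": 1, "claw": 255}
    - {"translation": [0, 0, 0], "turn": 0.15, "claw": 255}

```text
time_s: 51.58
ee_pos: [0.4658, 0.2796, 0.1833]
orientation: [[-0.99, -0.142, -0.001], [-0.142, 0.99, -0.0], [0.001, -0.0, -1.0]]
contact_force: [-0.1, -1.3, -1.0]
width: 0.232
gripper_force: 25.0
```

```bash
python3 tray.py
```

```text
51.575 [0.46580365 0.27959832 0.18334009] 98.14639748498276 0.23216144529711208
top tray all (array([444.1, 245.4]), 280.5, 61.8, 19.0) 70 []
scene tray all (array([493.9, 315.9]), 161.3, 140.8, 7.8) 405 [(array([493.9, 315.9]), 161.3, 140.8, 7.8)]
scene grey (array([361.9, 198.9]), 28.2, 9.1, 84.7) 36 0.018
scene grey (array([462.4, 344.9]), 65.4, 22.3, 7.6) 136 0.024
wrist tray all (array([432.2, 302.9]), 259.0, 155.7, 17.3) 2225 [(array([481.1, 316.1]), 140.9, 137.9, 97.7)]
wrist grey (array([347.4, 220.6]), 30.8, 5.3, 149.5) 73 0.026
wrist grey (array([458.4, 345.2]), 64.0, 21.3, 6.8) 959 0.028
```

Tray unmoved. Placing stick 2; z command 0.1842 → 0.034.

jog_arm:
  plan:
    - {"translation": [0, 0, -1], "turn": 0, "claw": 255}
    - {"translation": [0, 0, -1], "turn": 0, "claw": 255}
    - {"translation": [0, 0, -1], "turn": 0, "claw": 255}
    - {"translation": [0, 0, -0.8], "turn": 0, "claw": 255}
    - {"translation": [0, 0, -0.6], "turn": 0, "claw": 255}
    - {"translation": [0, 0, -0.4], "turn": 0, "claw": 255}
    - {"translation": [0, 0, -0.2], "turn": 0, "claw": 255}
    - {"translation": [0, 0, 0], "turn": 0, "claw": 255}

```text
time_s: 52.72
ee_pos: [0.4669, 0.2801, 0.0348]
orientation: [[-0.99, -0.142, 0.002], [-0.142, 0.99, 0.001], [-0.002, 0.001, -1.0]]
contact_force: [-0.3, -0.3, -0.9]
width: 0.229
gripper_force: 25.0
```

jog_arm:
  plan:
    - {"translation": [0, 0, 0], "turn": 0, "claw": 148}
    - {"translation": [0, 0, 0], "turn": 0, "claw": 148}
    - {"translation": [0, 0, 0], "turn": 0, "claw": 148}
    - {"translation": [0, 0, 1], "turn": 0, "claw": 148}
    - {"translation": [0, 0, 1], "turn": 0, "claw": 148}
    - {"translation": [0, 0, 1], "turn": -1, "claw": 148}
    - {"translation": [0, 0, 1], "turn": -1, "claw": 148}
    - {"translation": [0, 0, 1], "turn": -1, "claw": 148}

```text
time_s: 53.72
ee_pos: [0.466, 0.2796, 0.1848]
orientation: [[-0.998, 0.069, 0.0], [0.069, 0.998, 0.0], [-0.0, 0.0, -1.0]]
contact_force: [-0.5, 0.2, 0.9]
width: 0.417
gripper_force: 0.0
```

```bash
python3 tray.py
```

```text
53.725 [0.46600091 0.27963258 0.18484601] 86.02322289135759 0.4173408781012204
top tray all (array([453.4, 239.6]), 252.0, 165.7, 52.0) 80 []
top grey (array([450.9, 273.6]), 25.8, 13.7, 19.6) 29 0.028
scene tray all (array([452.2, 302.3]), 265.0, 165.1, 19.1) 410 [(array([493.7, 316.2]), 162.6, 140.6, 8.0)]
scene grey (array([361.8, 194.5]), 22.3, 7.0, 73.7) 29 0.02
scene grey (array([471.8, 279.8]), 65.3, 22.1, 7.9) 135 0.025
scene grey (array([463.9, 345.1]), 65.3, 22.0, 8.1) 136 0.025
wrist tray all (array([442.8, 304.6]), 267.9, 158.5, 15.2) 3213 [(array([490.2, 317.3]), 156.2, 140.9, 7.8)]
wrist grey (array([343.4, 220.3]), 38.5, 9.9, 160.6) 120 0.026
wrist grey (array([458.2, 345.1]), 64.0, 21.3, 8.0) 991 0.028
wrist grey (array([471.3, 280.9]), 71.0, 21.0, 8.2) 957 0.028
```

Both long sticks are in place. Next, the first short stick at (0.4445,0.0389).

jog_arm:
  plan:
    - {"translation": [-0.09, -1, 0], "turn": -1, "claw": 148}
    - {"translation": [-0.09, -1, 0], "turn": -1, "claw": 148}
    - {"translation": [-0.09, -1, 0], "turn": -1, "claw": 148}
    - {"translation": [-0.09, -1, 0], "turn": -1, "claw": 148}
    - {"translation": [-0.09, -1, 0], "turn": -1, "claw": 148}
    - {"translation": [-0.09, -1, 0], "turn": -1, "claw": 148}
    - {"translation": [-0.09, -1, 0], "turn": -1, "claw": 148}
    - {"translation": [-0.09, -1, 0], "turn": -1, "claw": 148}

```text
time_s: 54.88
ee_pos: [0.4434, 0.0388, 0.1819]
orientation: [[-0.81, 0.587, -0.003], [0.587, 0.81, 0.0], [0.002, -0.002, -1.0]]
contact_force: [0.2, -0.2, 0.5]
width: 0.423
gripper_force: 0.0
```

jog_arm:
  plan:
    - {"translation": [0, 0, 0], "turn": -1, "claw": 148}
    - {"translation": [0, 0, 0], "turn": -1, "claw": 148}
    - {"translation": [0, 0, 0], "turn": -1, "claw": 148}
    - {"translation": [0, 0, 0], "turn": -1, "claw": 148}
    - {"translation": [0, 0, 0], "turn": -1, "claw": 148}
    - {"translation": [0, 0, 0], "turn": -1, "claw": 148}
    - {"translation": [0, 0, 0], "turn": -1, "claw": 148}
    - {"translation": [0, 0, 0], "turn": -1, "claw": 148}

```text
time_s: 55.88
ee_pos: [0.4435, 0.0397, 0.1818]
orientation: [[-0.376, 0.927, -0.003], [0.927, 0.376, 0.0], [0.001, -0.003, -1.0]]
contact_force: [0.4, 0.1, 0.7]
width: 0.417
gripper_force: 0.0
```

jog_arm:
  plan:
    - {"translation": [0, 0, 0], "turn": -1, "claw": 148}
    - {"translation": [0, 0, -0.8], "turn": -1, "claw": 148}
    - {"translation": [0, 0, -0.8], "turn": -0.84, "claw": 148}
    - {"translation": [0, 0, -0.8], "turn": 0, "claw": 148}
    - {"translation": [0, 0, -0.8], "turn": 0, "claw": 148}
    - {"translation": [0, 0, -0.5], "turn": 0, "claw": 148}
    - {"translation": [0, 0, -0.3], "turn": 0, "claw": 148}
    - {"translation": [0, 0, 0], "turn": 0, "claw": 148}

```text
time_s: 56.88
ee_pos: [0.4441, 0.0397, 0.0632]
orientation: [[-0.188, 0.982, -0.001], [0.982, 0.188, 0.0], [0.0, -0.001, -1.0]]
contact_force: [-0.1, 0.3, 0.4]
width: 0.42
gripper_force: 0.0
```

jog_arm:
  plan:
    - {"translation": [0, 0, 0], "turn": 0, "claw": 255}
    - {"translation": [0, 0, 0], "turn": 0, "claw": 255}
    - {"translation": [0, 0, 0], "turn": 0, "claw": 255}
    - {"translation": [0, 0, 0], "turn": 0, "claw": 255}

```text
time_s: 57.38
ee_pos: [0.4452, 0.0397, 0.0647]
orientation: [[-0.187, 0.982, 0.002], [0.982, 0.187, -0.0], [-0.0, 0.002, -1.0]]
contact_force: [-1.4, 0.2, 3.6]
width: 0.229
gripper_force: 25.0
```

jog_arm:
  plan:
    - {"translation": [0, 0, 1], "turn": 0, "claw": 255}
    - {"translation": [0, 0, 1], "turn": 0, "claw": 255}
    - {"translation": [0, 0, 1], "turn": 1, "claw": 255}
    - {"translation": [0, 0, 1], "turn": 1, "claw": 255}
    - {"translation": [0.27, 1, 0], "turn": 1, "claw": 255}
    - {"translation": [0.27, 1, 0], "turn": 1, "claw": 255}
    - {"translation": [0.27, 1, 0], "turn": 1, "claw": 255}
    - {"translation": [0.27, 1, 0], "turn": 1, "claw": 255}

```text
time_s: 58.38
ee_pos: [0.4768, 0.1606, 0.1835]
orientation: [[-0.573, 0.82, -0.0], [0.82, 0.573, -0.0], [0.0, -0.0, -1.0]]
contact_force: [-0.5, -0.7, 0.5]
width: 0.228
gripper_force: 25.0
```

jog_arm:
  plan:
    - {"translation": [0.26, 0.93, 0], "turn": 1, "claw": 255}
    - {"translation": [0.26, 0.93, 0], "turn": 1, "claw": 255}
    - {"translation": [0.26, 0.93, 0], "turn": 1, "claw": 255}
    - {"translation": [0.26, 0.93, 0], "turn": 1, "claw": 255}
    - {"translation": [0.26, 0.93, 0], "turn": 1, "claw": 255}
    - {"translation": [0.26, 0.93, 0], "turn": 1, "claw": 255}
    - {"translation": [0.26, 0.93, 0], "turn": 1, "claw": 255}
    - {"translation": [0, 0.03, 0], "turn": 1, "claw": 255}

```text
time_s: 59.38
ee_pos: [0.5315, 0.3574, 0.1832]
orientation: [[-0.921, 0.39, -0.001], [0.39, 0.921, -0.0], [0.001, -0.0, -1.0]]
contact_force: [-0.5, -0.1, -1.1]
width: 0.229
gripper_force: 25.0
```

jog_arm:
  plan:
    - {"translation": [0, 0, 0], "turn": 1, "claw": 255}
    - {"translation": [0, 0, 0], "turn": 1, "claw": 255}
    - {"translation": [0, 0, 0], "turn": 1, "claw": 255}
    - {"translation": [0, 0, 0], "turn": 1, "claw": 255}
    - {"translation": [0, 0, 0], "turn": 1, "claw": 255}
    - {"translation": [0, 0, 0], "turn": 1, "claw": 255}
    - {"translation": [0, 0, 0], "turn": 1, "claw": 255}
    - {"translation": [0, 0, 0], "turn": 0.85, "claw": 255}

```text
time_s: 60.38
ee_pos: [0.5312, 0.3557, 0.1832]
orientation: [[-0.989, -0.145, -0.001], [-0.145, 0.989, -0.0], [0.001, -0.0, -1.0]]
contact_force: [-0.4, -0.7, -0.3]
width: 0.23
gripper_force: 25.0
```

```bash
python3 tray.py
```

```text
60.375 [0.5312267  0.35571798 0.18323064] 98.31063045733565 0.23033326194607387
top tray all (array([432. , 287.2]), 285.0, 149.4, 18.9) 251 [(array([490.2, 316.9]), 156.5, 142.6, 7.9)]
top grey (array([467.5, 279.4]), 61.3, 22.4, 8.6) 107 0.027
top grey (array([457.8, 345.5]), 62.5, 22.0, 7.5) 106 0.026
scene tray all (array([493.2, 316.2]), 158.7, 141.2, 7.3) 367 [(array([493.2, 316.2]), 158.7, 141.2, 7.3)]
scene grey (array([471.4, 279.4]), 71.9, 21.9, 8.4) 133 0.025
scene grey (array([465.7, 345.5]), 58.6, 21.6, 8.3) 86 0.025
wrist tray all (array([457.8, 294.1]), 226.1, 177.2, 7.8) 3702 [(array([490.3, 316.7]), 155.6, 141.2, 7.8)]
wrist grey (array([358.7, 207.9]), 21.2, 4.0, 108.8) 96 0.02
wrist grey (array([467.5, 280.5]), 63.0, 20.9, 8.0) 1211 0.028
wrist grey (array([458. , 346.1]), 62.9, 20.5, 7.7) 1195 0.028
```

jog_arm:
  plan:
    - {"translation": [0, 0, -1], "turn": 0, "claw": 255}
    - {"translation": [0, 0, -1], "turn": 0, "claw": 255}
    - {"translation": [0, 0, -1], "turn": 0, "claw": 255}
    - {"translation": [0, 0, -0.8], "turn": 0, "claw": 255}
    - {"translation": [0, 0, -0.6], "turn": 0, "claw": 255}
    - {"translation": [0, 0, -0.4], "turn": 0, "claw": 255}
    - {"translation": [0, 0, -0.2], "turn": 0, "claw": 255}
    - {"translation": [0, 0, 0], "turn": 0, "claw": 255}

```text
time_s: 61.52
ee_pos: [0.5323, 0.3563, 0.0349]
orientation: [[-0.99, -0.142, 0.002], [-0.142, 0.99, 0.001], [-0.002, 0.001, -1.0]]
contact_force: [-0.2, 0.8, -0.6]
width: 0.231
gripper_force: 25.0
```

jog_arm:
  plan:
    - {"translation": [0, 0, 0], "turn": 0, "claw": 148}
    - {"translation": [0, 0, 0], "turn": 0, "claw": 148}
    - {"translation": [0, 0, 0], "turn": 0, "claw": 148}
    - {"translation": [0, 0, 1], "turn": 0, "claw": 148}
    - {"translation": [0, 0, 1], "turn": 0, "claw": 148}
    - {"translation": [0, 0, 1], "turn": -1, "claw": 148}
    - {"translation": [0, 0, 1], "turn": -1, "claw": 148}
    - {"translation": [0, 0, 1], "turn": -1, "claw": 148}

```text
time_s: 62.52
ee_pos: [0.5314, 0.3558, 0.1849]
orientation: [[-0.998, 0.069, 0.0], [0.069, 0.998, 0.0], [-0.0, 0.0, -1.0]]
contact_force: [0.0, 0.0, 0.3]
width: 0.418
gripper_force: 0.0
```

```bash
python3 tray.py
```

```text
62.525 [0.53142143 0.35582878 0.18486083] 86.06340667438015 0.41827182577344557
top tray all (array([431.5, 287.3]), 284.0, 150.1, 18.9) 260 [(array([489.7, 316.2]), 156.0, 141.9, 8.5)]
top grey (array([527.6, 354.9]), 24.3, 19.8, 5.6) 38 0.027
top grey (array([467.9, 279.9]), 60.9, 21.8, 8.9) 105 0.027
top grey (array([458.1, 344.9]), 63.1, 21.3, 8.8) 105 0.026
scene tray all (array([493.4, 316. ]), 159.4, 140.9, 7.7) 382 [(array([493.4, 316. ]), 159.4, 140.9, 7.7)]
scene grey (array([471. , 279.8]), 66.8, 21.8, 7.1) 133 0.025
scene grey (array([463.8, 345.8]), 63.6, 21.3, 10.0) 124 0.024
scene grey (array([536.2, 355.4]), 40.3, 22.1, 8.8) 92 0.025
wrist tray all (array([457.8, 294.4]), 226.8, 176.4, 8.2) 3662 [(array([490.3, 316.7]), 155.8, 140.9, 7.6)]
wrist grey (array([349.4, 215.3]), 42.1, 13.7, 135.7) 446 0.024
wrist grey (array([458.1, 345.8]), 63.0, 21.1, 8.1) 1155 0.028
wrist grey (array([467.6, 280.5]), 63.2, 21.2, 7.7) 1123 0.028
wrist grey (array([535.7, 357.1]), 42.4, 21.0, 7.9) 571 0.028
```

jog_arm:
  plan:
    - {"translation": [-0.02, -1, 0], "turn": -1, "claw": 148}
    - {"translation": [-0.02, -1, 0], "turn": -1, "claw": 148}
    - {"translation": [-0.02, -1, 0], "turn": -1, "claw": 148}
    - {"translation": [-0.02, -1, 0], "turn": -1, "claw": 148}
    - {"translation": [-0.02, -1, 0], "turn": -1, "claw": 148}
    - {"translation": [-0.02, -1, 0], "turn": -1, "claw": 148}
    - {"translation": [-0.02, -1, 0], "turn": -1, "claw": 148}
    - {"translation": [-0.05, -1, 0], "turn": -1, "claw": 148}

```text
time_s: 63.68
ee_pos: [0.5246, 0.1148, 0.1814]
orientation: [[-0.81, 0.586, -0.003], [0.586, 0.81, -0.0], [0.002, -0.002, -1.0]]
contact_force: [0.1, 0.1, -0.3]
width: 0.418
gripper_force: 0.0
```

jog_arm:
  plan:
    - {"translation": [0, -1, 0], "turn": -1, "claw": 148}
    - {"translation": [0, -1, 0], "turn": -1, "claw": 148}
    - {"translation": [0, -1, 0], "turn": -1, "claw": 148}
    - {"translation": [0, -1, 0], "turn": -1, "claw": 148}
    - {"translation": [0, -0.7, 0], "turn": -1, "claw": 148}
    - {"translation": [0, -0.32, 0], "turn": -1, "claw": 148}
    - {"translation": [0, 0, 0], "turn": -1, "claw": 148}
    - {"translation": [0, 0, 0], "turn": -1, "claw": 148}

```text
time_s: 64.68
ee_pos: [0.5247, -0.0348, 0.1814]
orientation: [[-0.376, 0.926, -0.004], [0.926, 0.376, 0.001], [0.002, -0.003, -1.0]]
contact_force: [-0.1, 0.9, -0.8]
width: 0.424
gripper_force: 0.0
```

jog_arm:
  plan:
    - {"translation": [0, 0, 0], "turn": -1, "claw": 148}
    - {"translation": [0, 0, -0.8], "turn": -1, "claw": 148}
    - {"translation": [0, 0, -0.8], "turn": -0.7, "claw": 148}
    - {"translation": [0, 0, -0.8], "turn": 0, "claw": 148}
    - {"translation": [0, 0, -0.8], "turn": 0, "claw": 148}
    - {"translation": [0, 0, -0.5], "turn": 0, "claw": 148}
    - {"translation": [0, 0, -0.3], "turn": 0, "claw": 148}
    - {"translation": [0, 0, 0], "turn": 0, "claw": 148}

```text
time_s: 65.68
ee_pos: [0.5254, -0.0346, 0.0631]
orientation: [[-0.198, 0.98, -0.001], [0.98, 0.198, 0.0], [0.001, -0.001, -1.0]]
contact_force: [-0.5, 0.6, 0.1]
width: 0.42
gripper_force: 0.0
```

jog_arm:
  plan:
    - {"translation": [0, 0, 0], "turn": 0, "claw": 255}
    - {"translation": [0, 0, 0], "turn": 0, "claw": 255}
    - {"translation": [0, 0, 0], "turn": 0, "claw": 255}
    - {"translation": [0, 0, 0], "turn": 0, "claw": 255}

```text
time_s: 66.18
ee_pos: [0.5265, -0.0348, 0.0648]
orientation: [[-0.198, 0.98, 0.002], [0.98, 0.198, -0.0], [-0.001, 0.001, -1.0]]
contact_force: [-0.2, -0.3, 4.3]
width: 0.23
gripper_force: 25.0
```

jog_arm:
  plan:
    - {"translation": [0, 0, 1], "turn": 0, "claw": 255}
    - {"translation": [0, 0, 1], "turn": 0, "claw": 255}
    - {"translation": [0, 0, 1], "turn": 1, "claw": 255}
    - {"translation": [0, 0, 1], "turn": 1, "claw": 255}
    - {"translation": [0.06, 1, 0], "turn": 1, "claw": 255}
    - {"translation": [0.06, 1, 0], "turn": 1, "claw": 255}
    - {"translation": [0.06, 1, 0], "turn": 1, "claw": 255}
    - {"translation": [0.06, 1, 0], "turn": 1, "claw": 255}

```text
time_s: 67.18
ee_pos: [0.5327, 0.0862, 0.1835]
orientation: [[-0.581, 0.814, -0.001], [0.814, 0.581, -0.0], [0.0, -0.0, -1.0]]
contact_force: [0.2, 0.4, -0.6]
width: 0.23
gripper_force: 25.0
```

jog_arm:
  plan:
    - {"translation": [0.06, 0.98, 0], "turn": 1, "claw": 255}
    - {"translation": [0.06, 0.98, 0], "turn": 1, "claw": 255}
    - {"translation": [0.06, 0.98, 0], "turn": 1, "claw": 255}
    - {"translation": [0.06, 0.98, 0], "turn": 1, "claw": 255}
    - {"translation": [0, 0.98, 0], "turn": 1, "claw": 255}
    - {"translation": [0, 0.98, 0], "turn": 1, "claw": 255}
    - {"translation": [0, 0.97, 0], "turn": 1, "claw": 255}
    - {"translation": [0, 0, 0], "turn": 1, "claw": 255}

```text
time_s: 68.18
ee_pos: [0.5397, 0.2925, 0.1833]
orientation: [[-0.925, 0.38, -0.001], [0.38, 0.925, -0.0], [0.001, -0.0, -1.0]]
contact_force: [0.0, -0.6, -0.2]
width: 0.231
gripper_force: 25.0
```

jog_arm:
  plan:
    - {"translation": [0, 0, 0], "turn": 1, "claw": 255}
    - {"translation": [0, 0, 0], "turn": 1, "claw": 255}
    - {"translation": [0, 0, 0], "turn": 1, "claw": 255}
    - {"translation": [0, 0, 0], "turn": 1, "claw": 255}
    - {"translation": [0, 0, 0], "turn": 1, "claw": 255}
    - {"translation": [0, 0, 0], "turn": 1, "claw": 255}
    - {"translation": [0, 0, 0], "turn": 1, "claw": 255}
    - {"translation": [0, 0, 0], "turn": 0.7, "claw": 255}

```text
time_s: 69.18
ee_pos: [0.5399, 0.2907, 0.1833]
orientation: [[-0.99, -0.144, -0.001], [-0.144, 0.99, -0.0], [0.001, -0.0, -1.0]]
contact_force: [-0.1, 0.4, -0.2]
width: 0.228
gripper_force: 25.0
```

```bash
python3 tray.py
```

```text
69.175 [0.53989989 0.2906571  0.18331673] 98.2954651436949 0.22821647993818361
top tray all (array([439.4, 244.5]), 271.8, 62.6, 19.5) 120 [(array([490. , 269.6]), 142.4, 48.8, 7.7)]
top grey (array([468.7, 278.7]), 60.9, 20.0, 12.1) 92 0.027
scene tray all (array([493.4, 316.5]), 159.1, 140.8, 7.2) 367 [(array([493.6, 316.6]), 158.6, 140.8, 7.2)]
scene grey (array([473.7, 280. ]), 70.0, 22.4, 7.8) 112 0.025
scene grey (array([463.5, 345.3]), 65.6, 21.5, 8.3) 136 0.025
scene grey (array([538.2, 356.2]), 40.5, 21.4, 6.0) 89 0.025
wrist tray all (array([458.5, 295.5]), 224.3, 175.0, 8.0) 3858 [(array([490.1, 317.2]), 155.7, 141.0, 7.9)]
wrist grey (array([358.7, 206.3]), 23.7, 4.0, 103.9) 93 0.018
wrist grey (array([467.9, 280.3]), 63.0, 20.8, 7.6) 1172 0.028
wrist grey (array([458.3, 345.7]), 63.2, 20.3, 8.2) 1112 0.028
wrist grey (array([533.9, 355.7]), 38.3, 21.1, 8.4) 560 0.028
```

jog_arm:
  plan:
    - {"translation": [0, 0, -1], "turn": 0, "claw": 255}
    - {"translation": [0, 0, -1], "turn": 0, "claw": 255}
    - {"translation": [0, 0, -1], "turn": 0, "claw": 255}
    - {"translation": [0, 0, -0.8], "turn": 0, "claw": 255}
    - {"translation": [0, 0, -0.6], "turn": 0, "claw": 255}
    - {"translation": [0, 0, -0.4], "turn": 0, "claw": 255}
    - {"translation": [0, 0, -0.2], "turn": 0, "claw": 255}
    - {"translation": [0, 0, 0], "turn": 0, "claw": 255}

```text
time_s: 70.32
ee_pos: [0.541, 0.2912, 0.0349]
orientation: [[-0.99, -0.143, 0.002], [-0.142, 0.99, 0.001], [-0.002, 0.0, -1.0]]
contact_force: [0.3, 0.0, -0.5]
width: 0.231
gripper_force: 25.0
```

jog_arm:
  plan:
    - {"translation": [0, 0, 0], "turn": 0, "claw": 148}
    - {"translation": [0, 0, 0], "turn": 0, "claw": 148}
    - {"translation": [0, 0, 0], "turn": 0, "claw": 148}
    - {"translation": [0, 0, 1], "turn": 0, "claw": 148}
    - {"translation": [0, 0, 1], "turn": 0, "claw": 148}
    - {"translation": [0, 0, 1], "turn": -1, "claw": 148}
    - {"translation": [0, 0, 1], "turn": -1, "claw": 148}
    - {"translation": [0, 0, 1], "turn": -1, "claw": 148}

```text
time_s: 71.32
ee_pos: [0.5401, 0.2907, 0.1848]
orientation: [[-0.998, 0.069, 0.0], [0.069, 0.998, 0.0], [-0.0, 0.0, -1.0]]
contact_force: [0.6, -0.8, 0.1]
width: 0.423
gripper_force: 0.0
```

jog_arm:
  plan:
    - {"translation": [-0.5, -0.7, 1], "turn": -1, "claw": 148}
    - {"translation": [-0.5, -0.7, 1], "turn": -1, "claw": 148}
    - {"translation": [-0.5, -0.7, 1], "turn": -1, "claw": 148}
    - {"translation": [-0.5, -0.7, 1], "turn": -1, "claw": 148}
    - {"translation": [-0.5, -0.7, 1], "turn": -1, "claw": 148}
    - {"translation": [-0.5, -0.7, 0], "turn": -1, "claw": 148}
    - {"translation": [0, 0, 0], "turn": -1, "claw": 148}
    - {"translation": [0, 0, 0], "turn": 0, "claw": 148}

```text
time_s: 72.32
ee_pos: [0.4501, 0.1646, 0.3341]
orientation: [[-0.85, 0.527, 0.001], [0.527, 0.85, 0.0], [-0.0, 0.0, -1.0]]
contact_force: [-0.5, 0.5, 0.1]
width: 0.421
gripper_force: 0.0
```

```bash
python3 tray.py; python3 - <<'E'
from h import *
for n in('top','scene','wrist'):
    c=load(n);P=cloud(c);hsv=cv2.cvtColor(c['pixels'],cv2.COLOR_RGB2HSV)
    m=sel(P,.4,.6,-.45,-.2,.125,.16)&(c['pixels'].min(2)>120); print(n,'panel',m.sum(),rect(P[m]) if m.sum()>9 else '')
    m=sel(P,.65,.71,-.15,-.08,.125,.18); print('driver',m.sum(),rect(P[m]) if m.sum()>9 else '')
    brass=(hsv[...,0]>12)&(hsv[...,0]<30)&(hsv[...,1]>120)&(hsv[...,2]>60)
    for q in((.506,-.107),(.465,.111)):
        m=brass&(np.hypot(P[...,0]-q[0],P[...,1]-q[1])<.035)&(P[...,2]<.083)&(P[...,2]>.071); d=P[m][:,:2]-q; print('lobe yaw',m.sum(),np.degrees(np.arctan2(d[:,1].mean(),d[:,0].mean())) if m.any() else '')
s=load('scene'); cv2.imwrite('pics/final.png',cv2.resize(s['pixels'],(800,500))[...,::-1])
E
```

```text
72.325 [0.45006894 0.16458671 0.33407443] 58.22243681011321 0.42099896557665123
top tray all (array([461.7, 291. ]), 97.6, 93.1, 98.5) 88 [(array([423.2, 278.3]), 100.1, 41.1, 121.1)]
top grey (array([459.9, 337.7]), 57.5, 6.4, 8.4) 27 0.027
top grey (array([462.2, 278.9]), 50.3, 21.5, 13.4) 80 0.027
scene tray all (array([494.1, 316.3]), 161.8, 140.4, 7.8) 404 [(array([494.1, 316.3]), 161.8, 140.4, 7.8)]
scene grey (array([354.4, 208.4]), 45.3, 20.4, 116.7) 72 0.02
scene grey (array([471.4, 279.5]), 63.7, 22.0, 8.1) 133 0.025
scene grey (array([464. , 345.9]), 66.0, 21.9, 6.1) 136 0.025
scene grey (array([545.5, 290.4]), 39.8, 21.8, 9.6) 91 0.025
scene grey (array([537.5, 355.8]), 39.7, 21.6, 8.5) 94 0.025
wrist tray all (array([452.9, 305.1]), 253.2, 163.2, 17.6) 1935 [(array([490. , 317.5]), 156.2, 141.2, 7.9)]
wrist grey (array([462.2, 345.8]), 71.2, 24.2, 12.1) 500 0.028
wrist grey (array([471.5, 280.5]), 71.1, 21.6, 7.7) 504 0.028
wrist grey (array([536.3, 356.6]), 46.7, 24.4, 18.2) 304 0.028
wrist grey (array([541.9, 291.1]), 38.1, 21.1, 8.2) 279 0.028
top panel 2187 (array([ 488.2, -322.4]), 192.5, 151.3, 90.9)
driver 73 (array([ 677.7, -116.5]), 26.0, 25.8, 85.4)
lobe yaw 12 170.87392803179912
lobe yaw 7 -174.84860846776155
scene panel 1386 (array([ 492., -323.]), 196.1, 158.4, 91.4)
driver 94 (array([ 682.7, -117.7]), 30.9, 26.5, 78.0)
lobe yaw 22 47.92696109064483
lobe yaw 23 2.806790448327424
wrist panel 0 
driver 0 
lobe yaw 0 
lobe yaw 76 16.256682862534774
```

View pics/final.png

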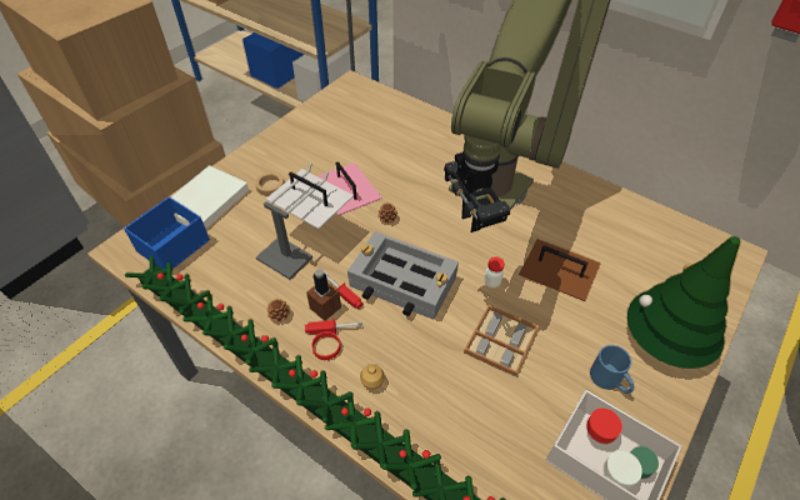

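The final view shows four sticks flat in the tray (500,340), the panel on the hook (310,195), the driver in its holder (322,290), and bystanders in place. Handing in.

```bash
python3 -c "
from plant import *
print(close_job())"
```

```text
the job is handed in; nothing more can be done
None
```

I handed the job in after about 72 s of robot time and got no verdict back: both cams are open, the panel hangs on the double hook, all four sticks lie flat in their compartments and the screwdriver is back in its holder. The right cam is the thin margin, at about 1.3 rad against the 1.2 needed (one rough reading was nearer 1.22), and both red look-alike screwdrivers were lying on the table by the end, though I never touched them.

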